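# Cap the tubes and stake them

## Robot

A 6-joint arm with a two-finger parallel gripper is mounted at the origin on the work surface. World frame = base frame: x ahead of the robot, y to its left, z up, the work surface at z = 0. Lengths are in m, angles in rad, forces in N, time in s.
With the tool pointing down it reaches from about 0.325 to 1 m from the base axis. Payload 5.1 kg.
Tool frame: the origin (TCP) lies at the very end of the fingers, on their centre line; the grasp point (between the pads) lies 19 mm behind it; z points along the fingers, y is the line along which they close (so a half turn about z gives the same grasp; the last joint's range is limited). The gripper opens to 85 mm and grips with 20 to 120 N. Pads are 22 mm wide; open, the fingers measure 114 mm over their backs; the gripper's body (76 mm by 85 mm) begins 54 mm behind the grasp point. The pads swing forward as they close: fully open they stand 13 mm farther back than shut.
Start: joints at [-1.428, 0.124, 1.65, -0, 1.367, -0.083], TCP at [0.145, -0.633, 0.231] pointing down, gripper open.
Joint ranges: [-2.61, 2.61], [-1.02, 2.33], [0.03, 2.71], [-1.35, 4.49], [0.32, 2.68], [-2.91, 2.91]. Speed limits (rad/s): [2.57, 2.57, 3.14, 3.14, 3.14, 3.14].

## Interface

Orientations are given as a rotation vector (axis times angle).
In Python, from bench import robot, vision, workorder gives the robot as it stands. The module is installed in compiled form; this text tells all that it offers.
- The arm moves only by the shell command python3 -m handwheel 'ROWS' [FORCE]. ROWS is JSON, a list of rows, each an object of numbers: "fingers": the closure in counts, from 0 (fully open) to 255 (shut); "tx", "ty", "tz": the shift along the tool's x, y, z in mm; "wx", "wy", "wz": the turn, a rotation vector about the tool's x, y, z in degrees. In form: [{"fingers": .., "tx": .., "ty": .., "tz": .., "wx": .., "wy": .., "wz": ..}, ...]. A call has 1 to 20 rows; each row shifts and turns the commanded pose from where the row before left it, along the tool's axes as they then stand; what a row does not reach is not made up. A row lasts 1/10 s, in which the tool goes at most 50 mm and 8.59 degrees, less where a joint would pass 70% of its speed; a pose out of reach is approached as far as the arm can. A call is refused whole if a number of a shift passes 50 or a number of a turn 8.59, either way. A call with a gripper value outside its range is refused whole. The fingers move at their own pace and stop on an object; FORCE is the grip in N (left out, the last holds). Time passes only in rows, so rows that do not move let the fingers close. It gives the time, the measured TCP pose, the force, the opening and the grip force at its end, in the units of the state.
- robot.observe(): the state, without advancing time (a new reading comes with each control period).
- vision.read_camera(name): name is "scene" or "top" or "wrist"; returns (picture, depth): 400x640x3 uint8, red, green, blue; 400x640 float32, m along the optical axis (not along the pixel's ray), 0 where there is no reading.
- vision.get_calibration(name): a dict with "mtx" (3x3 intrinsics, pixels), "k1" (the pictures are not rectified: a ray, as slopes to the right and down, at radius r is drawn at 1 + k1 r^2 times it, then the intrinsics apply), "camera_from_world" (4x4, takes a point from world to camera coordinates); the wrist camera has in their place "tool_from_camera" (4x4, takes a point from camera to tool coordinates, whose origin is the TCP and whose axes are the flange's). Camera axes: x right, y down, z forward; pixel columns grow to the right and rows downward; lengths in m; the calibration is good to about 2 mm. A picture is of the moment at which its call begins: read the wrist's pose just before it. get_calibration takes no time and is no camera call.
- workorder.sign_off(): hands the job in; it is judged then, once.
The state is a dict: "clock": time; "joints": joint angles; "dq": joint speeds; "effort": joint torques, N m; "eef_pos": TCP position; "tool_rot": TCP orientation; "ft_force": force on the tool from outside, world axes, zero at the start; "ft_torque": the same for the moment, N m; "gripper_width": opening from 0.0 (shut) to 1.0 (fully open); "gripper_force": force on a finger pad.
Only numpy, scipy, OpenCV 4.12 (cv2) and the standard library are available. Lean on these libraries where they do the work, as an engineer would, in place of code of your own. Each camera call takes 0.05 s, during which the arm holds its last target. There are 200 camera calls.

## Task

Each loose end cap fits just one of the tubes standing in the green staking fixture: find which by trying it on, without forcing, and set every cap on its own tube, level and fully home. When all the caps are on, swing the sprung staking lever right over to its stop and let it come back to rest. Leave the other things on the bench where they lie.

Things in the scene. Friction and masses are not known exactly. Their poses are not given: they have to be found in the camera images.
- cap_1: loose aluminium end cap, mouth down; absent in some starts. All look alike outside: flange 48 mm dia, 18 mm high; on it a grip boss 28 mm dia, 18 mm high. Origin: centre of underside, z up. Beneath, between plug and skirt, a ring groove 14 mm deep fits one tube only, unmarked, with 1.2 mm play all round: there it sinks 14 mm; on wrong tubes it stops on the rim. 60 g
- cap_2: loose aluminium end cap, mouth down; absent in some starts. All look alike outside: flange 48 mm dia, 18 mm high; on it a grip boss 28 mm dia, 18 mm high. Origin: centre of underside, z up. Beneath, between plug and skirt, a ring groove 14 mm deep fits one tube only, unmarked, with 1.2 mm play all round: there it sinks 14 mm; on wrong tubes it stops on the rim. 60 g
- cap_3: loose aluminium end cap, mouth down; absent in some starts. All look alike outside: flange 48 mm dia, 18 mm high; on it a grip boss 28 mm dia, 18 mm high. Origin: centre of underside, z up. Beneath, between plug and skirt, a ring groove 14 mm deep fits one tube only, unmarked, with 1.2 mm play all round: there it sinks 14 mm; on wrong tubes it stops on the rim. 60 g
- cap_4: loose aluminium end cap, mouth down; absent in some starts. All look alike outside: flange 48 mm dia, 18 mm high; on it a grip boss 28 mm dia, 18 mm high. Origin: centre of underside, z up. Beneath, between plug and skirt, a ring groove 14 mm deep fits one tube only, unmarked, with 1.2 mm play all round: there it sinks 14 mm; on wrong tubes it stops on the rim. 60 g
- cap_5: loose aluminium end cap, mouth down; absent in some starts. All look alike outside: flange 48 mm dia, 18 mm high; on it a grip boss 28 mm dia, 18 mm high. Origin: centre of underside, z up. Beneath, between plug and skirt, a ring groove 14 mm deep fits one tube only, unmarked, with 1.2 mm play all round: there it sinks 14 mm; on wrong tubes it stops on the rim. 60 g
- tube_a: one of 5 dark steel tubes fixed upright in the fixture, 64 mm apart, order varies. Outer diameters 22, 26.5, 31, 35.5, 40 mm (not stated which), wall 4 mm, open top, rim 60 mm above the bed. Origin: centre of its foot on the bed's top, z up; a cap fully home has its origin 46 mm above this
- tube_b: one of 5 dark steel tubes fixed upright in the fixture, 64 mm apart, order varies. Outer diameters 22, 26.5, 31, 35.5, 40 mm (not stated which), wall 4 mm, open top, rim 60 mm above the bed. Origin: centre of its foot on the bed's top, z up; a cap fully home has its origin 46 mm above this
- tube_c: one of 5 dark steel tubes fixed upright in the fixture, 64 mm apart, order varies. Outer diameters 22, 26.5, 31, 35.5, 40 mm (not stated which), wall 4 mm, open top, rim 60 mm above the bed. Origin: centre of its foot on the bed's top, z up; a cap fully home has its origin 46 mm above this
- tube_d: one of 5 dark steel tubes fixed upright in the fixture, 64 mm apart, order varies. Outer diameters 22, 26.5, 31, 35.5, 40 mm (not stated which), wall 4 mm, open top, rim 60 mm above the bed. Origin: centre of its foot on the bed's top, z up; a cap fully home has its origin 46 mm above this
- tube_e: one of 5 dark steel tubes fixed upright in the fixture, 64 mm apart, order varies. Outer diameters 22, 26.5, 31, 35.5, 40 mm (not stated which), wall 4 mm, open top, rim 60 mm above the bed. Origin: centre of its foot on the bed's top, z up; a cap fully home has its origin 46 mm above this
- fixture: green staking fixture fixed to the table: bed 130 mm (x) by 410 mm (y, -170 to +240), 25 mm high. Origin: on the table, under the middle of the tube row; tubes at x = 0, y = -128, -64, 0, 64, 128 mm. The lever is at the +y end. A staking bar, top 48 mm above the table, runs along the row at x = 43 to 57 mm; the lever moves it 8 mm
- lever (a joint): angle of the sprung staking lever, rad: 0 at rest, where it leans 0.5 rad from upright towards the fixture's -x; 1.0 at its stop, leaning 0.5 rad towards +x. It turns about the fixture's y axis; a spring returns it to 0 (about 2 N at the knob at rest, 6 N at the stop)
- lever_knob (a point): centre of the black ball knob, 32 mm in diameter, at the lever's end, 130 mm from the hinge; the bare rod below it is 12 mm thick
- lever_hinge (a point): centre of the lever's hinge, 55 mm above the table, at x = 0, y = 190 mm of the fixture; the two hinge cheeks reach 70 mm above the table
- hammer: bystander: hammer lying on the table
- collar: bystander: small dark steel shaft collar, 30 mm in diameter, 18 mm high, standing among the caps
- bracket: bystander: grey pressed-steel bracket, 90 by 200 mm, one edge turned up 54 mm high, lying behind
Mind the look-alikes: they are no part of the job. Leave any purple look-alike of the cap_4 alone.

How it is judged:
On the way, in this order (a step that is already met when the one before it is completed fails the run):
1. every cap present is fully home on its own tube (height (world z) of cap_1 between 0.068 and 0.074 m and angle between each of cap_1, cap_2, cap_3, cap_4, cap_5's own z axis and vertical below 0.08 rad and (horizontal distance between cap_1 and tube_a below 0.0035 m or horizontal distance between cap_1 and tube_b below 0.0035 m or horizontal distance between cap_1 and tube_c below 0.0035 m or horizontal distance between cap_1 and tube_d below 0.0035 m or horizontal distance between cap_1 and tube_e below 0.0035 m) and height (world z) of cap_2 between 0.068 and 0.074 m and (horizontal distance between cap_2 and tube_a below 0.0035 m or horizontal distance between cap_2 and tube_b below 0.0035 m or horizontal distance between cap_2 and tube_c below 0.0035 m or horizontal distance between cap_2 and tube_d below 0.0035 m or horizontal distance between cap_2 and tube_e below 0.0035 m) and height (world z) of cap_3 between 0.068 and 0.074 m and (horizontal distance between cap_3 and tube_a below 0.0035 m or horizontal distance between cap_3 and tube_b below 0.0035 m or horizontal distance between cap_3 and tube_c below 0.0035 m or horizontal distance between cap_3 and tube_d below 0.0035 m or horizontal distance between cap_3 and tube_e below 0.0035 m) and height (world z) of cap_4 between 0.068 and 0.074 m and (horizontal distance between cap_4 and tube_a below 0.0035 m or horizontal distance between cap_4 and tube_b below 0.0035 m or horizontal distance between cap_4 and tube_c below 0.0035 m or horizontal distance between cap_4 and tube_d below 0.0035 m or horizontal distance between cap_4 and tube_e below 0.0035 m) and height (world z) of cap_5 between 0.068 and 0.074 m and (horizontal distance between cap_5 and tube_a below 0.0035 m or horizontal distance between cap_5 and tube_b below 0.0035 m or horizontal distance between cap_5 and tube_c below 0.0035 m or horizontal distance between cap_5 and tube_d below 0.0035 m or horizontal distance between cap_5 and tube_e below 0.0035 m)), for 0.2 s.
2. with the caps on, the lever is swung to its stop (all of step 1 and value of joint lever above 0.93 rad).
3. the lever is back at rest (value of joint lever below 0.08 rad), for 0.2 s.
At the end, for the whole second after the job is handed in: Every cap present is on its own tube within 3.5 mm of its axis, fully home within 3 mm, within 0.08 rad of upright and at rest, and the lever is back within 0.08 rad of rest (all of step 1 and value of joint lever below 0.08 rad and linear speed of each of cap_1, cap_2, cap_3, cap_4, cap_5 below 0.03 m/s); the robot touches nothing.
It fails at once if a tube is pressed with more than 60 N (contact force between any of tube_a, tube_b, tube_c, tube_d, tube_e and anything else above 60 N).
It fails at once if a bystander is shifted by more than 60 mm (distance of any of hammer, collar, bracket from where it was at the start of the episode above 0.06 m).
Of cap_1, cap_2, cap_3, cap_4, cap_5 only 4 to 5 are there at a start; the rules pass over those that are not, and their reading is None.
At some moment in a run one of cap_1, cap_2, cap_3, cap_4, cap_5 may be knocked a few centimetres aside while the robot is not near it.
It also fails if it takes over 210 s, if anything falls off the work surface, if the arm or the gripper's body presses on something with over 40 N, if the wrist force passes 120 N, or if a joint passes its speed limit or range.

## Working session

There is one attempt and no reset: what is moved stays moved. The work goes in short steps, Python scripts to look and compute and a shell command to move; the robot and the scene stay as the last step left them, time stands still between calls to the robot, and variables do not carry over. Pictures are saved under pics/ and viewed, at most 14 in all, crops included, and the job is handed in when it is done.

```bash
mkdir -p pics; cat > h.py <<'E'
import numpy as np,cv2
from scipy.spatial.transform import Rotation as R
from bench import robot,vision,workorder
def shot(n,f=None):
    s=robot.observe(); p,d=vision.read_camera(n); c=vision.get_calibration(n)
    if n=="wrist":
        T=np.eye(4);T[:3,:3]=R.from_rotvec(s["tool_rot"]).as_matrix();T[:3,3]=s["eef_pos"]
        W=T@np.array(c["tool_from_camera"])
    else: W=np.linalg.inv(np.array(c["camera_from_world"]))
    if f: cv2.imwrite("pics/"+f,p[:,:,::-1])
    return p,d,(np.array(c["mtx"]),c["k1"],W)
def rays(uv,cal):
    K,k1,W=cal; uv=np.array(uv,float).reshape(-1,1,2)
    n=cv2.undistortPoints(uv,K,np.array([k1,0,0,0,0.]))[:,0]
    return np.c_[n,np.ones(len(n))],W
def plane(uv,cal,z):
    r,W=rays(uv,cal); d=r@W[:3,:3].T; o=W[:3,3]
    return o+d*((z-o[2])/d[:,2])[:,None]
def cloud(d,cal):
    v,u=np.mgrid[0:400,0:640]; r,W=rays(np.c_[u.ravel(),v.ravel()],cal)
    return ((r*d.reshape(-1,1))@W[:3,:3].T+W[:3,3]).reshape(400,640,3)
E
python3 - <<'E'
from h import *
for n in("top","scene"):
    p,d,c=shot(n,n+"0.png"); print(n,c[2][:3].round(3).tolist())
print(robot.observe())
print(vision.get_calibration("wrist"))
E
```

```text
top [[0.012, -0.993, 0.118, 0.355], [-1.0, -0.011, 0.011, -0.072], [-0.01, -0.118, -0.993, 1.381]]
scene [[-0.154, 0.768, -0.621, 1.256], [0.988, 0.115, -0.103, 0.032], [-0.008, -0.63, -0.777, 1.079]]
{'clock': 0.1, 'joints': array([-1.42757714e+00,  1.24425117e-01,  1.65156848e+00, -2.46280249e-05,
        1.36749813e+00, -8.25826083e-02]), 'dq': array([ 0.00108155, -0.00168566, -0.00232669, -0.00104144, -0.00051762,
        0.00029361]), 'effort': array([ 7.66221419e-04, -4.24931359e+01, -3.66655040e+01, -2.64218488e-05,
        3.99597455e-03, -8.92066794e-06]), 'eef_pos': array([ 0.14542238, -0.63294397,  0.23016715]), 'tool_rot': array([-3.11970530e+00, -3.53729617e-01,  1.28214140e-04]), 'ft_force': array([-0.0790101 , -0.82096952, -0.77894008]), 'ft_torque': array([-0.05241355, -0.03279408, -0.01411885]), 'gripper_force': 0.0, 'gripper_width': 1.0028449454604549}
{'mtx': array([[351.26319252,   0.        , 317.84357458],
       [  0.        , 351.26319252, 201.57283107],
       [  0.        ,   0.        ,   1.        ]]), 'k1': -0.059688824798263804, 'tool_from_camera': array([[ 7.91335321e-04, -9.49400194e-01, -3.14067899e-01,
         8.11001796e-02],
       [ 9.99999357e-01,  4.96083367e-04,  1.02001245e-03,
        -6.84445072e-04],
       [-8.12596159e-04, -3.14068504e-01,  9.49399976e-01,
        -1.43510624e-01],
       [ 0.00000000e+00,  0.00000000e+00,  0.00000000e+00,
         1.00000000e+00]])}
```

View pics/top0.png

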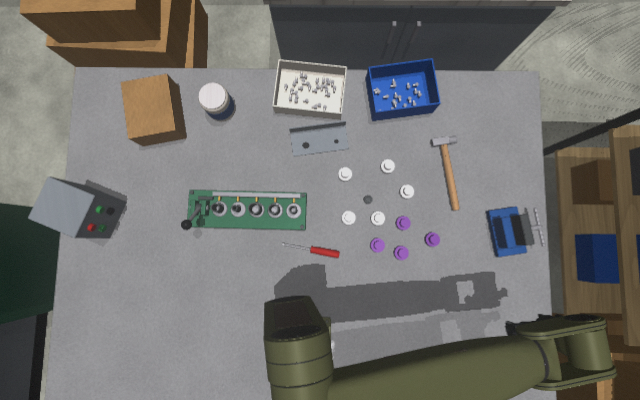

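View pics/scene0.png

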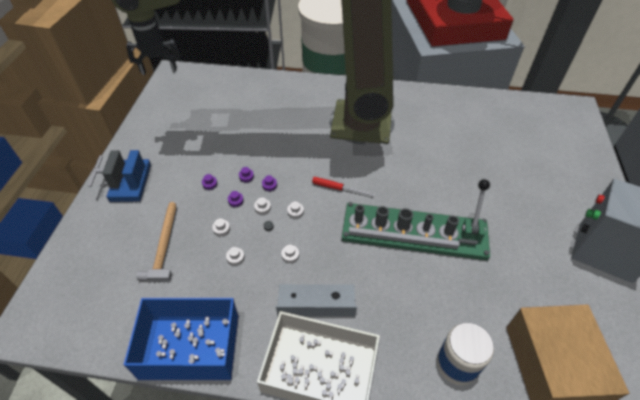

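The top view shows five white caps at about (345,174), (388,166), (407,192), (349,218) and (378,218), with the collar at (367,199) and purple look-alikes lower right. The tubes sit at about u=218 to 294, v=210, and the lever knob at (186,225). The scene view agrees.

```bash
cat >> h.py <<'E'
def blobs(m,lo,hi):
    n,l,s,c=cv2.connectedComponentsWithStats(m.astype(np.uint8))
    return [(c[i],s[i]) for i in range(1,n) if lo<s[i,4]<hi]
E
python3 - <<'E'
from h import *
p,d,c=shot("top"); P=cloud(d,c); h=cv2.cvtColor(p,cv2.COLOR_RGB2HSV)
m=(h[...,2]>190)&(h[...,1]<40); m[:150]=0; m[:, :310]=0; m[260:]=0
for q,s in blobs(m,40,600):
    print("cap",q.round(1),s[2:],plane(q,c,.022).round(4).tolist()[0])
g=(h[...,0]>60)&(h[...,0]<90)&(h[...,1]>90)&(h[...,2]>60);g[:180]=0;g[240:]=0;g[:,:180]=0;g[:,315:]=0
z=np.argwhere(g)[:,::-1]; 
X=plane(z,c,.025);  r=cv2.minAreaRect(X[:,:2].astype(np.float32)*1000); print("fix",r)
for u,v in[(218,209),(238,209),(257,210),(275,211),(294,211)]: print(plane((u,v),c,.085).round(3).tolist(), P[v,u].round(3), (P[v-12:v+12,u-10:u+10,2]).max().round(3))
print("knob",plane((186,225),c,.17),P[225,186], "collar",plane((367,199),c,.018))
E
```

```text
cap [387.8 165. ] [ 14  13 126] [0.625, -0.2974, 0.022]
cap [345.1 173.1] [ 13  13 127] [0.5949, -0.1482, 0.022]
cap [407.3 190.7] [ 13  13 125] [0.5352, -0.3639, 0.022]
cap [348.3 217.3] [ 14  14 149] [0.4408, -0.1601, 0.022]
cap [378.  217.8] [ 14  14 139] [0.4403, -0.2619, 0.022]
fix ((462.93634033203125, 191.0250701904297), (403.943359375, 122.01223754882812), 88.76451110839844)
[[0.459, 0.274, 0.085]] [0.459 0.274 0.085] 1.381
[[0.46, 0.208, 0.085]] [0.461 0.211 0.071] 1.381
[[0.458, 0.145, 0.085]] [0.462 0.155 0.027] 1.381
[[0.455, 0.085, 0.085]] [0.46  0.093 0.024] 1.381
[[0.456, 0.023, 0.085]] [0.455 0.023 0.086] 0.088
knob [[0.40232288 0.34762887 0.17      ]] [0.40180072 0.3429522  0.18349842] collar [[ 0.5052707  -0.22490432  0.018     ]]
```

```bash
python3 -m handwheel '[{"wz":6.47},{"wz":6.47},{"tx":29.5,"ty":-37},{"tx":29.5,"ty":-37},{"tx":29.5,"ty":-37},{"tx":29.5,"ty":-37},{"tx":29.5,"ty":-37},{"tx":29.5,"ty":-37},{"tx":29.5,"ty":-37},{"tx":29.5,"ty":-37},{"tx":29.5,"ty":-37},{"tx":29.5,"ty":-37},{"tz":25},{"tz":25},{},{}]' 20
cat >> h.py <<'E'
def tool(X):
    s=robot.observe(); return (R.from_rotvec(s["tool_rot"]).inv().apply(np.atleast_2d(X)-s["eef_pos"])*1000).round(1)
def caps(zt=.036):
    "nearest white caps in the wrist view: outline of the flange at its top, in tool mm"
    p,d,c=shot("wrist"); P=cloud(d,c); h=cv2.cvtColor(p,cv2.COLOR_RGB2HSV)
    m=(h[...,1]<60)&(abs(P[...,2]-zt)<.007)&(d>0)
    out=[]
    for q,s in blobs(m,150,20000):
        u=plane(q,c,zt)[0]; out.append((q.round(0).tolist(),s[2:].tolist(),u.round(4).tolist(),tool(u)[0].tolist()))
    return out,(p,d,c,P)
E
python3 - <<'E'
from h import *
o,(p,d,c,P)=caps(); cv2.imwrite("pics/w1.png",p[:,:,::-1])
for x in o: print(x)
E
```

```text
schema error: expected keys fingers, tx, ty, tz, wx, wy, wz
```

View pics/w1.png

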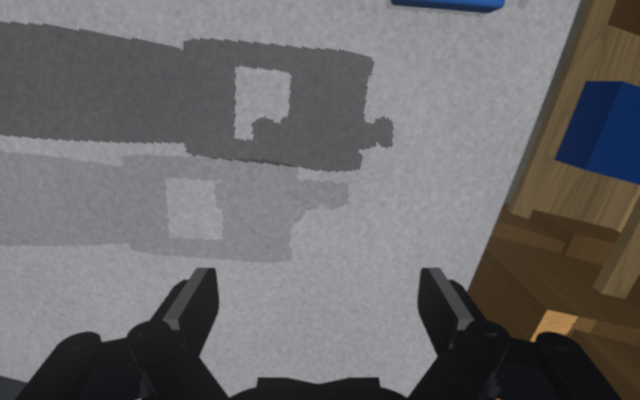

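The move was refused because rows need every key, so this view is only bare table and fingers. I'll resend it in full.

```bash
python3 -m handwheel '[{"fingers":0,"tx":0,"ty":0,"tz":0,"wx":0,"wy":0,"wz":6.47},{"fingers":0,"tx":0,"ty":0,"tz":0,"wx":0,"wy":0,"wz":6.47},{"fingers":0,"tx":29.5,"ty":-37,"tz":0,"wx":0,"wy":0,"wz":0},{"fingers":0,"tx":29.5,"ty":-37,"tz":0,"wx":0,"wy":0,"wz":0},{"fingers":0,"tx":29.5,"ty":-37,"tz":0,"wx":0,"wy":0,"wz":0},{"fingers":0,"tx":29.5,"ty":-37,"tz":0,"wx":0,"wy":0,"wz":0},{"fingers":0,"tx":29.5,"ty":-37,"tz":0,"wx":0,"wy":0,"wz":0},{"fingers":0,"tx":29.5,"ty":-37,"tz":0,"wx":0,"wy":0,"wz":0},{"fingers":0,"tx":29.5,"ty":-37,"tz":0,"wx":0,"wy":0,"wz":0},{"fingers":0,"tx":29.5,"ty":-37,"tz":0,"wx":0,"wy":0,"wz":0},{"fingers":0,"tx":29.5,"ty":-37,"tz":0,"wx":0,"wy":0,"wz":0},{"fingers":0,"tx":29.5,"ty":-37,"tz":0,"wx":0,"wy":0,"wz":0},{"fingers":0,"tx":0,"ty":0,"tz":25,"wx":0,"wy":0,"wz":0},{"fingers":0,"tx":0,"ty":0,"tz":25,"wx":0,"wy":0,"wz":0},{"fingers":0,"tx":0,"ty":0,"tz":0,"wx":0,"wy":0,"wz":0},{"fingers":0,"tx":0,"ty":0,"tz":0,"wx":0,"wy":0,"wz":0}]' 20
python3 - <<'E'
from h import *
o,(p,d,c,P)=caps(); cv2.imwrite("pics/w2.png",p[:,:,::-1])
for x in o: print(x)
E
```

```text
clock: 1.8
eef_pos: [0.4402, -0.2634, 0.1812]
tool_rot: [-3.141, 0.0, 0.001]
ft_force: [0.1, -0.2, 0.6]
gripper_width: 0.995
gripper_force: 0.0
([165.0, 3.0], [34, 10, 227], [0.5821, -0.1483, 0.036], [141.1, -115.9, 146.4])
([444.0, 69.0], [39, 39, 1136], [0.5345, -0.3612, 0.036], [93.7, 97.1, 146.5])
([9.0, 99.0], [19, 16, 227], [0.5158, -0.0058, 0.036], [74.7, -258.3, 146.2])
([8.0, 165.0], [22, 52, 683], [0.4592, 0.0102, 0.036], [18.1, -274.3, 146.2])
([199.0, 184.0], [35, 34, 901], [0.4411, -0.1606, 0.036], [0.1, -103.5, 146.3])
([315.0, 185.0], [33, 33, 874], [0.4405, -0.2605, 0.036], [-0.4, -3.6, 146.3])
([37.0, 220.0], [16, 15, 173], [0.4075, -0.0046, 0.036], [-33.5, -259.5, 146.1])
```

View pics/w2.png

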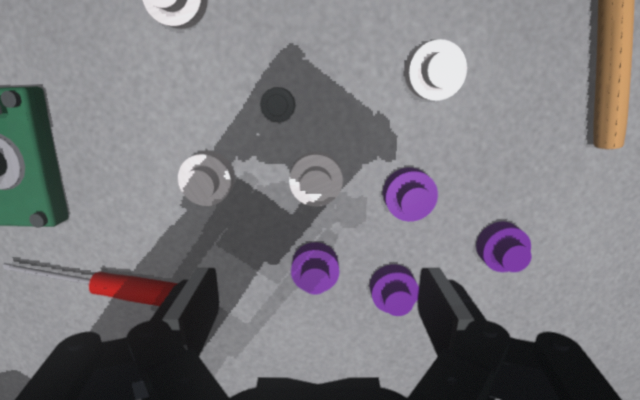

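```bash
python3 -m handwheel '[{"fingers":105,"tx":1.8,"ty":-41,"tz":-5,"wx":0,"wy":0,"wz":0},{"fingers":105,"tx":1.8,"ty":-41,"tz":-5,"wx":0,"wy":0,"wz":0},{"fingers":105,"tx":1.8,"ty":-41,"tz":-5,"wx":0,"wy":0,"wz":0},{"fingers":105,"tx":1.8,"ty":-41,"tz":-5,"wx":0,"wy":0,"wz":0},{"fingers":105,"tx":1.8,"ty":-41,"tz":-5,"wx":0,"wy":0,"wz":0},{"fingers":105,"tx":1.8,"ty":-41,"tz":-5,"wx":0,"wy":0,"wz":0},{"fingers":105,"tx":1.8,"ty":-41,"tz":-5,"wx":0,"wy":0,"wz":0},{"fingers":105,"tx":1.8,"ty":-41,"tz":-5,"wx":0,"wy":0,"wz":0},{"fingers":105,"tx":1.8,"ty":-41,"tz":-5,"wx":0,"wy":0,"wz":0},{"fingers":105,"tx":1.8,"ty":-41,"tz":-5,"wx":0,"wy":0,"wz":0},{"fingers":105,"tx":0,"ty":0,"tz":0,"wx":0,"wy":0,"wz":0},{"fingers":105,"tx":0,"ty":0,"tz":0,"wx":0,"wy":0,"wz":0},{"fingers":105,"tx":0,"ty":0,"tz":0,"wx":0,"wy":0,"wz":0}]' 20
cat >> h.py <<'E'
def tubes():
    p,d,c=shot("wrist"); P=cloud(d,c); m=(abs(P[...,2]-.085)<.006)&(d>0)
    out=[]
    for q,s in blobs(m,60,20000):
        X=P[...,:2][s[1]:s[1]+s[3],s[0]:s[0]+s[2]][m[s[1]:s[1]+s[3],s[0]:s[0]+s[2]]]
        (x,y),r=cv2.minEnclosingCircle(X.astype(np.float32)*1000)
        cs,_=cv2.findContours(m[s[1]:s[1]+s[3],s[0]:s[0]+s[2]].astype(np.uint8).copy(),cv2.RETR_EXTERNAL,cv2.CHAIN_APPROX_NONE)
        k=max(cs,key=len)[:,0]+s[:2]; Y=plane(k,c,.085)[:,:2]*1000
        A=np.c_[2*Y,np.ones(len(Y))]; f=np.linalg.lstsq(A,(Y**2).sum(1),rcond=None)[0]
        out.append((q.round(0).tolist(),s[2:].tolist(),"fit",f[:2].round(1).tolist(),"dia",2*np.sqrt(f[2]+f[0]**2+f[1]**2).round(1),"enc",round(x,1),round(y,1),round(2*r,1)))
    return out,(p,d,c,P)
E
python3 - <<'E'
from h import *
o,(p,d,c,P)=tubes(); cv2.imwrite("pics/w3.png",p[:,:,::-1]); np.save("p3.npy",p)
for x in o: print(x)
print(robot.observe()["eef_pos"],robot.observe()["tool_rot"])
E
```

```text
clock: 3.15
eef_pos: [0.4589, 0.1457, 0.2321]
tool_rot: [3.141, -0.002, 0.002]
ft_force: [-0.0, 0.1, 0.1]
gripper_width: 0.589
gripper_force: 0.0
([304.0, 180.0], [47, 47, 745], 'fit', [463.1, 158.2], 'dia', np.float64(39.6), 'enc', 462.7, 158.3, 40.5)
([157.0, 179.0], [39, 36, 644], 'fit', [464.7, 284.9], 'dia', np.float64(31.6), 'enc', 464.7, 285.7, 31.6)
([379.0, 181.0], [42, 42, 685], 'fit', [462.4, 94.3], 'dia', np.float64(35.6), 'enc', 462.2, 94.1, 36.0)
([230.0, 179.0], [28, 27, 394], 'fit', [464.0, 221.2], 'dia', np.float64(22.2), 'enc', 463.6, 221.7, 22.4)
([452.0, 182.0], [33, 32, 538], 'fit', [461.9, 30.6], 'dia', np.float64(27.6), 'enc', 461.0, 30.3, 27.9)
([94.0, 192.0], [20, 21, 191], 'fit', [452.2, 345.1], 'dia', np.float64(14.6), 'enc', 451.2, 346.0, 16.3)
[0.45883929 0.14538909 0.2318182 ] [ 3.14147826e+00 -3.05291328e-03  1.22652346e-03]
```

View pics/w3.png

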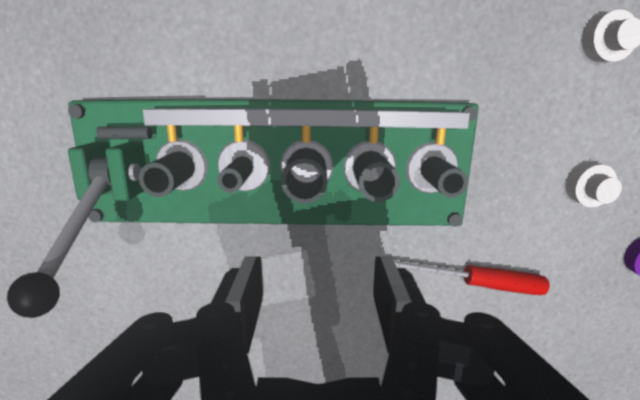

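The wrist view shows the tubes at v≈180. From high y to low y their diameters come out as 31, 22, 40, 35.5 and 26.5 mm. Now to the nearest cap.

```bash
python3 -m handwheel '[{"fingers":105,"tx":-2.2,"ty":38.2,"tz":6.5,"wx":0,"wy":0,"wz":0},{"fingers":105,"tx":-2.2,"ty":38.2,"tz":6.5,"wx":0,"wy":0,"wz":0},{"fingers":105,"tx":-2.2,"ty":38.2,"tz":6.5,"wx":0,"wy":0,"wz":0},{"fingers":105,"tx":-2.2,"ty":38.2,"tz":6.5,"wx":0,"wy":0,"wz":0},{"fingers":105,"tx":-2.2,"ty":38.2,"tz":6.5,"wx":0,"wy":0,"wz":0},{"fingers":105,"tx":-2.2,"ty":38.2,"tz":6.5,"wx":0,"wy":0,"wz":0},{"fingers":105,"tx":-2.2,"ty":38.2,"tz":6.5,"wx":0,"wy":0,"wz":0},{"fingers":105,"tx":-2.2,"ty":38.2,"tz":6.5,"wx":0,"wy":0,"wz":0},{"fingers":105,"tx":0,"ty":0,"tz":0,"wx":0,"wy":0,"wz":0},{"fingers":105,"tx":0,"ty":0,"tz":0,"wx":0,"wy":0,"wz":0}]' 20
cat >> h.py <<'E'
def disc(zt=.036,tol=.003,lo=15,hi=50):
    "level discs at height zt: circle fit to the outline on that plane, world mm and tool mm"
    p,d,c=shot("wrist"); P=cloud(d,c); m=((abs(P[...,2]-zt)<tol)&(d>0)).astype(np.uint8)
    cs,_=cv2.findContours(m,cv2.RETR_EXTERNAL,cv2.CHAIN_APPROX_NONE)
    for k in cs:
        if len(k)<35: continue
        Y=plane(k[:,0],c,zt)[:,:2]*1000
        f=np.linalg.lstsq(np.c_[2*Y,np.ones(len(Y))],(Y**2).sum(1),rcond=None)[0]; D=2*np.sqrt(f[2]+f[0]**2+f[1]**2)
        rms=np.std(np.hypot(*(Y-f[:2]).T))
        if lo<D<hi and rms<2: print(k[:,0].mean(0).round(),"world",f[:2].round(1),"dia",D.round(1),"rms",rms.round(2),"tool",tool([*f[:2]/1000,zt])[0])
    return p
E
python3 -c "
from h import *
disc()"
```

```text
clock: 4.2
eef_pos: [0.4401, -0.1607, 0.1791]
tool_rot: [-3.141, 0.007, 0.001]
ft_force: [-0.2, -0.1, 0.9]
gripper_width: 0.587
gripper_force: 0.0
[503. 301.] world [ 323.1 -340.4] dia 29.2 rms 0.73 tool [-116.9  181.   143.2]
[426. 279.] world [ 348.5 -261. ] dia 26.5 rms 1.82 tool [-91.6 101.5 143.3]
[618. 256.] world [ 370.4 -447.5] dia 30.0 rms 0.84 tool [-69.3 288.  143.2]
[531. 202.] world [ 425.2 -348.2] dia 29.5 rms 0.54 tool [-14.7 188.5 143.2]
[436. 185.] world [ 440.1 -260.6] dia 28.0 rms 0.32 tool [ -0.  100.9 143.3]
[317. 185.] world [ 440.4 -159.3] dia 27.8 rms 0.31 tool [  0.   -0.5 143.3]
[104. 160.] world [461.6  27.6] dia 22.8 rms 1.22 tool [  20.8 -187.4  143.4]
[570.  71.] world [ 534.6 -361.4] dia 29.0 rms 0.57 tool [ 94.7 201.4 143.2]
```

```bash
python3 -m handwheel '[{"fingers":105,"tx":0,"ty":0,"tz":40,"wx":0,"wy":0,"wz":0},{"fingers":105,"tx":0,"ty":0,"tz":40,"wx":0,"wy":0,"wz":0},{"fingers":105,"tx":0,"ty":0,"tz":40,"wx":0,"wy":0,"wz":0},{"fingers":105,"tx":0,"ty":0,"tz":20,"wx":0,"wy":0,"wz":0},{"fingers":105,"tx":0,"ty":0,"tz":13,"wx":0,"wy":0,"wz":0},{"fingers":105,"tx":0,"ty":0,"tz":0,"wx":0,"wy":0,"wz":0},{"fingers":255,"tx":0,"ty":0,"tz":0,"wx":0,"wy":0,"wz":0},{"fingers":255,"tx":0,"ty":0,"tz":0,"wx":0,"wy":0,"wz":0},{"fingers":255,"tx":0,"ty":0,"tz":0,"wx":0,"wy":0,"wz":0},{"fingers":255,"tx":0,"ty":0,"tz":0,"wx":0,"wy":0,"wz":0},{"fingers":255,"tx":0,"ty":0,"tz":0,"wx":0,"wy":0,"wz":0}]' 20; python3 -c "
from h import *
for i in range(3):print(robot.observe()['eef_pos'].round(4))
p,d,c=shot('wrist','w4.png')"
```

```text
clock: 5.35
eef_pos: [0.4425, -0.1597, 0.0282]
tool_rot: [3.14, -0.0, 0.005]
ft_force: [-0.2, 1.6, 6.8]
gripper_width: 0.311
gripper_force: 20.3
[ 0.4425 -0.1597  0.0282]
[ 0.4425 -0.1597  0.0282]
[ 0.4425 -0.1597  0.0282]
```

View pics/w4.png

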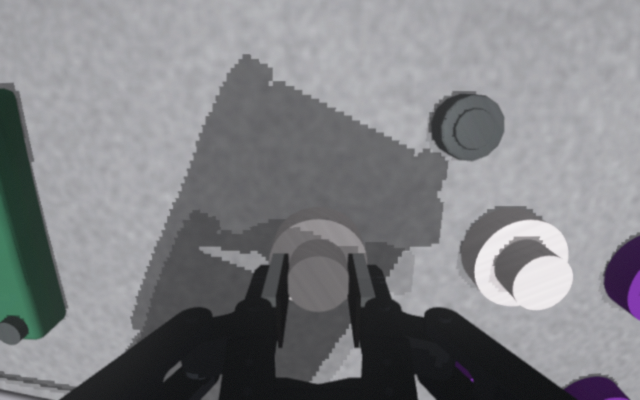

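The boss is gripped, with the held cap at about (318,283). I'll check pose noise and where the cap sits in the tool frame.

```bash
python3 -c "
from h import *
for i in range(5):
    s=robot.observe();print((s['eef_pos']*1000).round(2),s['tool_rot'].round(4),s['ft_force'].round(1));disc()"
```

```text
[ 442.46 -159.68   28.19] [ 3.1405e+00 -4.0000e-04  5.2000e-03] [1.  1.  5.6]
[539. 280.] world [ 440.3 -260.1] dia 29.9 rms 0.64 tool [ -2.1 100.5  -7.7]
[ 442.46 -159.68   28.2 ] [ 3.1405e+00 -4.0000e-04  5.1000e-03] [-0.3  2.1  7.3]
[538. 279.] world [ 440.3 -260. ] dia 30.0 rms 0.66 tool [ -2.1 100.4  -7.7]
[ 442.49 -159.68   28.21] [ 3.1405e+00 -4.0000e-04  5.2000e-03] [-0.1  1.7  6.9]
[538. 279.] world [ 440.4 -260.1] dia 30.0 rms 0.66 tool [ -2.1 100.4  -7.7]
[ 442.48 -159.7    28.21] [ 3.1405e+00 -4.0000e-04  5.2000e-03] [0.3 1.1 7. ]
[539. 279.] world [ 440.3 -260.2] dia 30.0 rms 0.63 tool [ -2.1 100.5  -7.7]
[ 442.45 -159.67   28.18] [ 3.1405e+00 -4.0000e-04  5.1000e-03] [-0.   1.5  6.2]
[538. 279.] world [ 440.3 -260.1] dia 29.9 rms 0.62 tool [ -2.2 100.5  -7.7]
```

```bash
python3 -m handwheel '[{"fingers":255,"tx":0,"ty":0,"tz":-20,"wx":0,"wy":0,"wz":0},{"fingers":255,"tx":0,"ty":0,"tz":-40,"wx":0,"wy":0,"wz":0},{"fingers":255,"tx":0,"ty":0,"tz":-40,"wx":0,"wy":0,"wz":0},{"fingers":255,"tx":3.6,"ty":-31.5,"tz":0,"wx":0,"wy":0,"wz":0},{"fingers":255,"tx":3.6,"ty":-31.5,"tz":0,"wx":0,"wy":0,"wz":0},{"fingers":255,"tx":3.6,"ty":-31.5,"tz":0,"wx":0,"wy":0,"wz":0},{"fingers":255,"tx":3.6,"ty":-31.5,"tz":0,"wx":0,"wy":0,"wz":0},{"fingers":255,"tx":3.6,"ty":-31.5,"tz":0,"wx":0,"wy":0,"wz":0},{"fingers":255,"tx":3.6,"ty":-31.5,"tz":0,"wx":0,"wy":0,"wz":0},{"fingers":255,"tx":0,"ty":0,"tz":0,"wx":0,"wy":0,"wz":0},{"fingers":255,"tx":0,"ty":0,"tz":0,"wx":0,"wy":0,"wz":0},{"fingers":255,"tx":0,"ty":0,"tz":0,"wx":0,"wy":0,"wz":0}]'
cat >> h.py <<'E'
T={"27":(461.8,29.9),"35":(462.5,93.9),"40":(463.2,157.9),"22":(463.9,221.9),"31":(464.6,285.9)}
def go(x,y,z=None):
    s=robot.observe(); e=s["eef_pos"]*1000; z=e[2] if z is None else z
    v=R.from_rotvec(s["tool_rot"]).inv().apply(np.array([x,y,z])-e)
    print("eef",e.round(2),"rot",s["tool_rot"].round(4),"F",s["ft_force"].round(1),"w",round(s["gripper_width"]*85,1),"shift",v.round(2))
E
python3 -c "
from h import *
go(461.8+2.06,29.9-.4)"
```

```text
clock: 6.85
eef_pos: [0.4623, 0.0292, 0.1262]
tool_rot: [3.141, -0.001, -0.0]
ft_force: [-0.4, 0.0, -0.9]
gripper_width: 0.31
gripper_force: 20.0
eef [462.35  29.21 126.22] rot [ 3.1412e+00 -1.1000e-03 -4.0000e-04] F [-0.4  0.  -0.9] w 26.3 shift [ 1.51 -0.29 -0.  ]
```

```bash
python3 -m handwheel '[{"fingers":255,"tx":1.5,"ty":-0.3,"tz":6,"wx":0,"wy":0,"wz":0},{"fingers":255,"tx":0,"ty":0,"tz":5,"wx":0,"wy":0,"wz":0},{"fingers":255,"tx":0,"ty":0,"tz":2,"wx":0,"wy":0,"wz":0},{"fingers":255,"tx":0,"ty":0,"tz":2,"wx":0,"wy":0,"wz":0},{"fingers":255,"tx":0,"ty":0,"tz":0,"wx":0,"wy":0,"wz":0},{"fingers":255,"tx":0,"ty":0,"tz":0,"wx":0,"wy":0,"wz":0}]'; python3 -c "
from h import *
go(461.8+2.06,29.9-.4)"
```

```text
clock: 7.45
eef_pos: [0.4649, 0.0296, 0.113]
tool_rot: [3.141, -0.001, 0.002]
ft_force: [-2.0, -0.0, 8.1]
gripper_width: 0.314
gripper_force: 20.7
eef [464.88  29.58 113.  ] rot [ 3.1409e+00 -9.0000e-04  2.1000e-03] F [-2.  -0.   8.1] w 26.7 shift [-1.02  0.08 -0.  ]
```

```bash
python3 -m handwheel '[{"fingers":255,"tx":-0.8,"ty":0,"tz":0,"wx":0,"wy":0,"wz":0},{"fingers":255,"tx":-0.8,"ty":0,"tz":0,"wx":0,"wy":0,"wz":0},{"fingers":255,"tx":-0.8,"ty":0,"tz":0,"wx":0,"wy":0,"wz":0},{"fingers":255,"tx":0,"ty":0,"tz":0,"wx":0,"wy":0,"wz":0}]'; python3 -c "
from h import *
go(462.5+2.06,93.9-.4,118)"
```

```text
clock: 7.85
eef_pos: [0.4634, 0.0296, 0.1131]
tool_rot: [3.141, -0.001, 0.007]
ft_force: [0.7, -0.9, 5.6]
gripper_width: 0.311
gripper_force: 20.5
eef [463.36  29.6  113.13] rot [ 3.1409e+00 -8.0000e-04  6.7000e-03] F [ 0.7 -0.9  5.6] w 26.5 shift [  1.19 -63.9   -4.91]
```

```bash
python3 -m handwheel '[{"fingers":255,"tx":0,"ty":0,"tz":-10,"wx":0,"wy":0,"wz":0},{"fingers":255,"tx":1.6,"ty":-32,"tz":0,"wx":0,"wy":0,"wz":0},{"fingers":255,"tx":1.5,"ty":-32,"tz":0,"wx":0,"wy":0,"wz":0},{"fingers":255,"tx":0,"ty":0,"tz":0,"wx":0,"wy":0,"wz":0},{"fingers":255,"tx":0,"ty":0,"tz":0,"wx":0,"wy":0,"wz":0},{"fingers":255,"tx":0,"ty":0,"tz":7,"wx":0,"wy":0,"wz":0},{"fingers":255,"tx":0,"ty":0,"tz":2,"wx":0,"wy":0,"wz":0},{"fingers":255,"tx":0,"ty":0,"tz":2,"wx":0,"wy":0,"wz":0},{"fingers":255,"tx":-0.5,"ty":0,"tz":0,"wx":0,"wy":0,"wz":0},{"fingers":255,"tx":-0.5,"ty":0,"tz":0,"wx":0,"wy":0,"wz":0},{"fingers":255,"tx":0,"ty":0,"tz":0,"wx":0,"wy":0,"wz":0}]'; python3 -c "
from h import *
go(462.5+2.06,93.9-.4,118)"
```

```text
clock: 8.95
eef_pos: [0.465, 0.0936, 0.1131]
tool_rot: [-3.141, 0.002, -0.004]
ft_force: [-4.1, 0.2, 13.2]
gripper_width: 0.31
gripper_force: 21.3
eef [465.02  93.59 113.1 ] rot [-3.1411e+00  2.4000e-03 -3.5000e-03] F [-4.1  0.2 13.2] w 26.4 shift [-0.45  0.09 -4.91]
```

```bash
python3 -m handwheel '[{"fingers":255,"tx":0,"ty":0,"tz":-11,"wx":0,"wy":0,"wz":0},{"fingers":255,"tx":0.7,"ty":-32,"tz":0,"wx":0,"wy":0,"wz":0},{"fingers":255,"tx":0.7,"ty":-32,"tz":0,"wx":0,"wy":0,"wz":0},{"fingers":255,"tx":0,"ty":0,"tz":0,"wx":0,"wy":0,"wz":0},{"fingers":255,"tx":0,"ty":0,"tz":0,"wx":0,"wy":0,"wz":0},{"fingers":255,"tx":0,"ty":0,"tz":7,"wx":0,"wy":0,"wz":0},{"fingers":255,"tx":0,"ty":0,"tz":2,"wx":0,"wy":0,"wz":0},{"fingers":255,"tx":0,"ty":0,"tz":2,"wx":0,"wy":0,"wz":0},{"fingers":255,"tx":-0.5,"ty":0,"tz":0,"wx":0,"wy":0,"wz":0},{"fingers":255,"tx":-0.5,"ty":0,"tz":0,"wx":0,"wy":0,"wz":0},{"fingers":255,"tx":0,"ty":0,"tz":0,"wx":0,"wy":0,"wz":0}]'; python3 -c "
from h import *
go(463.2+2.06,157.9-.4,118)"
```

```text
clock: 10.05
eef_pos: [0.4655, 0.1574, 0.1131]
tool_rot: [-3.141, 0.002, -0.004]
ft_force: [-4.2, -0.5, 13.8]
gripper_width: 0.311
gripper_force: 21.4
eef [465.49 157.44 113.12] rot [-3.1414e+00  2.3000e-03 -3.8000e-03] F [-4.2 -0.5 13.8] w 26.4 shift [-0.22 -0.06 -4.88]
```

Blocked again, well aligned. Next, the 22 mm tube.

```bash
python3 -m handwheel '[{"fingers":255,"tx":0,"ty":0,"tz":-11,"wx":0,"wy":0,"wz":0},{"fingers":255,"tx":0.8,"ty":-32,"tz":0,"wx":0,"wy":0,"wz":0},{"fingers":255,"tx":0.8,"ty":-32,"tz":0,"wx":0,"wy":0,"wz":0},{"fingers":255,"tx":0,"ty":0,"tz":0,"wx":0,"wy":0,"wz":0},{"fingers":255,"tx":0,"ty":0,"tz":0,"wx":0,"wy":0,"wz":0},{"fingers":255,"tx":0,"ty":0,"tz":7,"wx":0,"wy":0,"wz":0},{"fingers":255,"tx":0,"ty":0,"tz":2,"wx":0,"wy":0,"wz":0},{"fingers":255,"tx":0,"ty":0,"tz":2,"wx":0,"wy":0,"wz":0},{"fingers":255,"tx":-0.5,"ty":0,"tz":0,"wx":0,"wy":0,"wz":0},{"fingers":255,"tx":-0.5,"ty":0,"tz":0,"wx":0,"wy":0,"wz":0},{"fingers":255,"tx":0,"ty":0,"tz":0,"wx":0,"wy":0,"wz":0}]'; python3 -c "
from h import *
go(463.9+2.06,221.9-.4,118)"
```

```text
clock: 11.15
eef_pos: [0.4648, 0.2221, 0.1105]
tool_rot: [-3.141, 0.0, -0.001]
ft_force: [0.6, -0.0, -0.7]
gripper_width: 0.311
gripper_force: 20.3
eef [464.83 222.12 110.52] rot [-3.1415e+00  4.0000e-04 -5.0000e-04] F [ 0.6 -0.  -0.7] w 26.5 shift [ 1.13  0.62 -7.48]
```

It sank into the 22 mm tube. Lower it home, release and lift.

```bash
python3 -m handwheel '[{"fingers":255,"tx":0.4,"ty":0.3,"tz":4,"wx":0,"wy":0,"wz":0},{"fingers":255,"tx":0,"ty":0,"tz":4,"wx":0,"wy":0,"wz":0},{"fingers":255,"tx":0,"ty":0,"tz":4,"wx":0,"wy":0,"wz":0},{"fingers":255,"tx":0,"ty":0,"tz":1,"wx":0,"wy":0,"wz":0},{"fingers":255,"tx":0,"ty":0,"tz":0,"wx":0,"wy":0,"wz":0}]'; python3 -c "
from h import *
go(463.9+2.06,221.9-.4,99.2)"
```

```text
clock: 11.65
eef_pos: [0.4654, 0.222, 0.0991]
tool_rot: [3.141, 0.0, -0.001]
ft_force: [-4.3, -2.3, 10.8]
gripper_width: 0.315
gripper_force: 21.2
eef [465.42 222.    99.14] rot [ 3.1412e+00  2.0000e-04 -6.0000e-04] F [-4.3 -2.3 10.8] w 26.8 shift [ 0.54  0.5  -0.06]
```

```bash
python3 -m handwheel '[{"fingers":105,"tx":0,"ty":0,"tz":0,"wx":0,"wy":0,"wz":0},{"fingers":105,"tx":0,"ty":0,"tz":0,"wx":0,"wy":0,"wz":0},{"fingers":105,"tx":0,"ty":0,"tz":0,"wx":0,"wy":0,"wz":0},{"fingers":105,"tx":0,"ty":0,"tz":-30,"wx":0,"wy":0,"wz":0},{"fingers":105,"tx":0,"ty":0,"tz":-45,"wx":0,"wy":0,"wz":0},{"fingers":105,"tx":0,"ty":0,"tz":-45,"wx":0,"wy":0,"wz":0},{"fingers":105,"tx":0,"ty":0,"tz":-30,"wx":0,"wy":0,"wz":0},{"fingers":105,"tx":0,"ty":0,"tz":0,"wx":0,"wy":0,"wz":0},{"fingers":105,"tx":0,"ty":0,"tz":0,"wx":0,"wy":0,"wz":0}]'; python3 -c "
from h import *
go(463.9+2.06,221.9-.4)
disc(.107);print();disc(.085,.006)"
```

```text
clock: 12.55
eef_pos: [0.4653, 0.222, 0.2476]
tool_rot: [-3.141, 0.0, -0.002]
ft_force: [-0.5, -0.1, -0.1]
gripper_width: 0.588
gripper_force: 0.0
eef [465.32 221.96 247.62] rot [-3.1412e+00  1.0000e-04 -1.6000e-03] F [-0.5 -0.1 -0.1] w 50.0 shift [0.64 0.46 0.  ]
[318. 189.] world [463.2 222.8] dia 27.8 rms 0.31 tool [ -1.1  -1.2 139.1]

[525. 184.] world [461.7  31.1] dia 27.8 rms 0.84 tool [ -2.1 190.3 160.4]
[458. 182.] world [462.6  95. ] dia 36.4 rms 0.68 tool [ -1.1 126.4 160.3]
[247. 180.] world [464.9 285.5] dia 30.6 rms 0.52 tool [  1.2 -64.1 160.1]
[389. 181.] world [463.3 158.3] dia 40.1 rms 0.41 tool [ -0.4  63.1 160.2]
[317. 182.] world [462.7 222.8] dia 49.0 rms 0.54 tool [ -1.1  -1.4 160.2]
```

```bash
python3 -m handwheel '[{"fingers":105,"tx":-2.3,"ty":43.8,"tz":6,"wx":0,"wy":0,"wz":0},{"fingers":105,"tx":-2.3,"ty":43.8,"tz":6,"wx":0,"wy":0,"wz":0},{"fingers":105,"tx":-2.3,"ty":43.8,"tz":6,"wx":0,"wy":0,"wz":0},{"fingers":105,"tx":-2.3,"ty":43.8,"tz":6,"wx":0,"wy":0,"wz":0},{"fingers":105,"tx":-2.3,"ty":43.8,"tz":6,"wx":0,"wy":0,"wz":0},{"fingers":105,"tx":-2.3,"ty":43.8,"tz":6,"wx":0,"wy":0,"wz":0},{"fingers":105,"tx":-2.3,"ty":43.8,"tz":6,"wx":0,"wy":0,"wz":0},{"fingers":105,"tx":-2.3,"ty":43.8,"tz":6,"wx":0,"wy":0,"wz":0},{"fingers":105,"tx":-2.3,"ty":43.8,"tz":6,"wx":0,"wy":0,"wz":0},{"fingers":105,"tx":-2.3,"ty":43.8,"tz":6,"wx":0,"wy":0,"wz":0},{"fingers":105,"tx":-2.3,"ty":43.8,"tz":6,"wx":0,"wy":0,"wz":0},{"fingers":105,"tx":0,"ty":0,"tz":0,"wx":0,"wy":0,"wz":0},{"fingers":105,"tx":0,"ty":0,"tz":0,"wx":0,"wy":0,"wz":0}]' 20; python3 -c "
from h import *
disc();go(440.3,-260.6,28)"
```

```text
clock: 13.95
eef_pos: [0.4385, -0.2599, 0.1789]
tool_rot: [-3.138, 0.003, 0.006]
ft_force: [0.5, 0.1, -0.5]
gripper_width: 0.587
gripper_force: 0.0
[318. 279.] world [ 347.5 -259.4] dia 28.7 rms 0.47 tool [-91.    0.7 143.7]
[521. 256.] world [ 370.5 -447.7] dia 29.2 rms 0.58 tool [-68.  188.9 143.2]
[422. 200.] world [ 425.  -348.6] dia 28.3 rms 0.47 tool [-13.5  89.8 143.3]
[320. 184.] world [ 439.9 -260.6] dia 27.8 rms 0.32 tool [  1.4   1.7 143.4]
[451.  66.] world [ 534.6 -361.8] dia 28.0 rms 0.32 tool [ 96.1 103.  142.9]
eef [ 438.95 -259.16  179.46] rot [-3.1391e+00  1.0000e-03  4.2000e-03] F [-0.1 -0.2 -0.7] w 49.9 shift [  1.75   1.81 151.45]
```

```bash
python3 -m handwheel '[{"fingers":105,"tx":1.5,"ty":1.7,"tz":40,"wx":0,"wy":0,"wz":0},{"fingers":105,"tx":0,"ty":0,"tz":40,"wx":0,"wy":0,"wz":0},{"fingers":105,"tx":0,"ty":0,"tz":40,"wx":0,"wy":0,"wz":0},{"fingers":105,"tx":0,"ty":0,"tz":20,"wx":0,"wy":0,"wz":0},{"fingers":105,"tx":0,"ty":0,"tz":11,"wx":0,"wy":0,"wz":0},{"fingers":105,"tx":0,"ty":0,"tz":0,"wx":0,"wy":0,"wz":0},{"fingers":255,"tx":0,"ty":0,"tz":0,"wx":0,"wy":0,"wz":0},{"fingers":255,"tx":0,"ty":0,"tz":0,"wx":0,"wy":0,"wz":0},{"fingers":255,"tx":0,"ty":0,"tz":0,"wx":0,"wy":0,"wz":0},{"fingers":255,"tx":0,"ty":0,"tz":0,"wx":0,"wy":0,"wz":0},{"fingers":255,"tx":0,"ty":0,"tz":0,"wx":0,"wy":0,"wz":0}]' 20; python3 -c "
from h import *
e=robot.observe()['eef_pos']*1000
ox=e[0]-439.9; print('ox',ox);go(461.4+ox,30,130)"
```

```text
clock: 15.1
eef_pos: [0.4427, -0.2624, 0.0323]
tool_rot: [3.14, -0.0, 0.005]
ft_force: [1.5, 0.7, 6.2]
gripper_width: 0.304
gripper_force: 20.2
ox 2.8143744339396335
eef [ 442.71 -262.36   32.25] rot [ 3.1401e+00 -5.0000e-04  4.9000e-03] F [1.5 0.7 6.2] w 25.8 shift [  21.72 -292.21  -98.13]
```

```bash
python3 -m handwheel '[{"fingers":105,"tx":-1.5,"ty":-0.5,"tz":0,"wx":0,"wy":0,"wz":0},{"fingers":105,"tx":0,"ty":0,"tz":5,"wx":0,"wy":0,"wz":0},{"fingers":105,"tx":0,"ty":0,"tz":0,"wx":0,"wy":0,"wz":0},{"fingers":105,"tx":0,"ty":0,"tz":0,"wx":0,"wy":0,"wz":0}]' 20; python3 -c "
from h import *
go(440,-261)"; python3 -m handwheel '[{"fingers":255,"tx":0,"ty":0,"tz":0,"wx":0,"wy":0,"wz":0},{"fingers":255,"tx":0,"ty":0,"tz":0,"wx":0,"wy":0,"wz":0},{"fingers":255,"tx":0,"ty":0,"tz":0,"wx":0,"wy":0,"wz":0},{"fingers":255,"tx":0,"ty":0,"tz":0,"wx":0,"wy":0,"wz":0},{"fingers":255,"tx":0,"ty":0,"tz":0,"wx":0,"wy":0,"wz":0}]' 20; python3 -c "
from h import *
e=robot.observe()['eef_pos']*1000
ox=e[0]-439.9; print('ox',ox);go(461.4+ox,30,130)"
```

```text
clock: 15.5
eef_pos: [0.4392, -0.2608, 0.0246]
tool_rot: [-3.141, 0.0, 0.002]
ft_force: [0.7, -0.4, -0.5]
gripper_width: 0.587
gripper_force: 0.0
eef [ 439.21 -260.79   24.56] rot [-3.1408e+00  3.0000e-04  2.0000e-03] F [ 0.7 -0.4 -0.5] w 49.9 shift [ 0.79  0.21 -0.  ]
clock: 16.0
eef_pos: [0.4398, -0.2612, 0.0253]
tool_rot: [3.141, -0.0, 0.0]
ft_force: [-0.9, -0.8, -0.1]
gripper_width: 0.314
gripper_force: 19.8
ox -0.07019220898376943
eef [ 439.83 -261.16   25.33] rot [ 3.1415e+00 -1.0000e-04  1.0000e-04] F [-0.9 -0.8 -0.1] w 26.7 shift [  21.49 -291.15 -104.7 ]
```

```bash
python3 -m handwheel '[{"fingers":255,"tx":0,"ty":0,"tz":-25,"wx":0,"wy":0,"wz":0},{"fingers":255,"tx":0,"ty":0,"tz":-40,"wx":0,"wy":0,"wz":0},{"fingers":255,"tx":0,"ty":0,"tz":-35,"wx":0,"wy":0,"wz":0},{"fingers":255,"tx":3.1,"ty":-41.6,"tz":0,"wx":0,"wy":0,"wz":0},{"fingers":255,"tx":3.1,"ty":-41.6,"tz":0,"wx":0,"wy":0,"wz":0},{"fingers":255,"tx":3.1,"ty":-41.6,"tz":0,"wx":0,"wy":0,"wz":0},{"fingers":255,"tx":3.1,"ty":-41.6,"tz":0,"wx":0,"wy":0,"wz":0},{"fingers":255,"tx":3.1,"ty":-41.6,"tz":0,"wx":0,"wy":0,"wz":0},{"fingers":255,"tx":3.1,"ty":-41.6,"tz":0,"wx":0,"wy":0,"wz":0},{"fingers":255,"tx":3.1,"ty":-41.6,"tz":0,"wx":0,"wy":0,"wz":0},{"fingers":255,"tx":0,"ty":0,"tz":0,"wx":0,"wy":0,"wz":0},{"fingers":255,"tx":0,"ty":0,"tz":0,"wx":0,"wy":0,"wz":0},{"fingers":255,"tx":0,"ty":0,"tz":0,"wx":0,"wy":0,"wz":0}]'
python3 -c "
from h import *
p=disc(.1307+.0107,.012)
cv2.imwrite('pics/w5.png',p[:,:,::-1])
go(461.3,30,111.3)"
```

```text
clock: 17.3
eef_pos: [0.4614, 0.0295, 0.1252]
tool_rot: [3.141, -0.001, -0.0]
ft_force: [0.2, -0.9, -1.2]
gripper_width: 0.315
gripper_force: 20.0
eef [461.44  29.18 125.2 ] rot [ 3.1414e+00 -2.3000e-03 -5.0000e-04] F [-0.  -0.7 -0.4] w 26.2 shift [-0.14 -0.82 13.9 ]
```

View pics/w5.png

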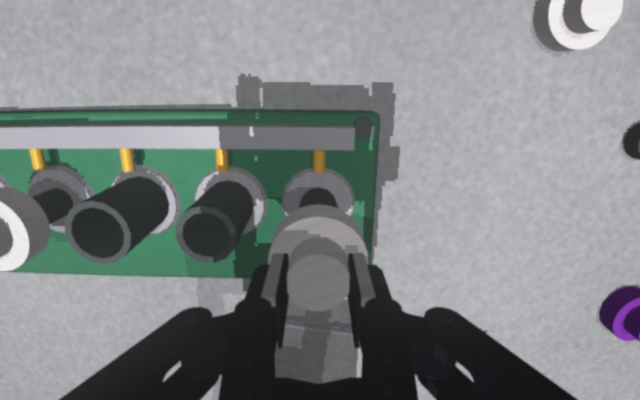

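The held cap at about (318,275) is level over the rightmost tube. Trying it.

```bash
python3 -m handwheel '[{"fingers":255,"tx":0,"ty":-0.6,"tz":8,"wx":0,"wy":0,"wz":0},{"fingers":255,"tx":0,"ty":0,"tz":6,"wx":0,"wy":0,"wz":0},{"fingers":255,"tx":0,"ty":0,"tz":2,"wx":0,"wy":0,"wz":0},{"fingers":255,"tx":0,"ty":0,"tz":2,"wx":0,"wy":0,"wz":0},{"fingers":255,"tx":-0.5,"ty":0,"tz":0,"wx":0,"wy":0,"wz":0},{"fingers":255,"tx":-0.5,"ty":0,"tz":0,"wx":0,"wy":0,"wz":0},{"fingers":255,"tx":0,"ty":0,"tz":0,"wx":0,"wy":0,"wz":0}]'; python3 -c "
from h import *
go(461.3,30,117)"
```

```text
clock: 18.05
eef_pos: [0.4607, 0.0306, 0.1076]
tool_rot: [3.141, 0.0, 0.001]
ft_force: [-0.2, -1.2, -1.8]
gripper_width: 0.315
gripper_force: 20.0
eef [460.66  30.64 107.56] rot [3.1414e+00 1.0000e-04 8.0000e-04] F [-0.2 -1.2 -1.8] w 26.8 shift [ 0.64  0.65 -9.44]
```

It sinks here: the 26.5 mm tube is this cap's own.

```bash
python3 -m handwheel '[{"fingers":255,"tx":0.4,"ty":0.3,"tz":4,"wx":0,"wy":0,"wz":0},{"fingers":255,"tx":0,"ty":0,"tz":4,"wx":0,"wy":0,"wz":0},{"fingers":255,"tx":0,"ty":0,"tz":3,"wx":0,"wy":0,"wz":0},{"fingers":255,"tx":0,"ty":0,"tz":2,"wx":0,"wy":0,"wz":0},{"fingers":255,"tx":0,"ty":0,"tz":0,"wx":0,"wy":0,"wz":0}]'; python3 -c "
from h import *
go(461.3,30,96.3)"
```

```text
clock: 18.55
eef_pos: [0.461, 0.0305, 0.0962]
tool_rot: [-3.142, -0.0, 0.002]
ft_force: [-6.9, 0.9, 12.2]
gripper_width: 0.312
gripper_force: 21.1
eef [461.    30.46  96.22] rot [-3.1416e+00 -3.0000e-04  2.3000e-03] F [-6.9  0.9 12.2] w 26.5 shift [ 0.3   0.46 -0.08]
```

```bash
python3 -m handwheel '[{"fingers":105,"tx":0,"ty":0,"tz":0,"wx":0,"wy":0,"wz":0},{"fingers":105,"tx":0,"ty":0,"tz":0,"wx":0,"wy":0,"wz":0},{"fingers":105,"tx":0,"ty":0,"tz":0,"wx":0,"wy":0,"wz":0},{"fingers":105,"tx":0,"ty":0,"tz":-30,"wx":0,"wy":0,"wz":0},{"fingers":105,"tx":0,"ty":0,"tz":-45,"wx":0,"wy":0,"wz":0},{"fingers":105,"tx":0,"ty":0,"tz":-45,"wx":0,"wy":0,"wz":0},{"fingers":105,"tx":0,"ty":0,"tz":-30,"wx":0,"wy":0,"wz":0},{"fingers":105,"tx":0,"ty":0,"tz":0,"wx":0,"wy":0,"wz":0},{"fingers":105,"tx":0,"ty":0,"tz":0,"wx":0,"wy":0,"wz":0}]'; python3 -c "
from h import *
disc(.107);print();go(595,-150,180);shot('top','top1.png')
p,d,c=shot('top'); h=cv2.cvtColor(p,cv2.COLOR_RGB2HSV)
m=(h[...,2]>150)&(h[...,1]<40); m[:150]=0; m[:, :310]=0; m[260:]=0
for q,s in blobs(m,40,600): print('cap',q.round(1),s[2:],plane(q,c,.022).round(4).tolist()[0])
"
```

```text
clock: 19.45
eef_pos: [0.4611, 0.0304, 0.2446]
tool_rot: [3.142, -0.0, 0.002]
ft_force: [-0.4, 0.2, 0.1]
gripper_width: 0.586
gripper_force: 0.0
[317. 188.] world [461.2  31.2] dia 27.9 rms 0.28 tool [  1.   -0.7 136.1]
[ 94. 186.] world [463.  221.8] dia 28.5 rms 0.52 tool [   2.8 -191.4  136.1]

eef [460.4  30.4 243.1] rot [-3.1415e+00  2.0000e-04  2.6000e-03] F [-0.3 -0.1 -0.4] w 50.1 shift [134.72 180.39  62.86]
cap [388.1 165.1] [ 16  17 169] [0.6249, -0.2985, 0.022]
cap [336.3 169.3] [ 16  15 165] [0.608, -0.1178, 0.022]
cap [407.5 190.8] [ 15  16 178] [0.535, -0.3647, 0.022]
cap [477.2 203.3] [15 14 55] [0.494, -0.6033, 0.022]
cap [457.5 239.7] [ 26  23 206] [0.3687, -0.5322, 0.022]
cap [423.7 252.5] [18 14 82] [0.3239, -0.4164, 0.022]
```

One cap has been knocked to about (0.608, -0.118). Going there.

```bash
python3 -m handwheel '[{"fingers":105,"tx":24.5,"ty":24.7,"tz":10.5,"wx":0,"wy":0,"wz":0},{"fingers":105,"tx":24.5,"ty":24.7,"tz":10.5,"wx":0,"wy":0,"wz":0},{"fingers":105,"tx":24.5,"ty":24.7,"tz":10.5,"wx":0,"wy":0,"wz":0},{"fingers":105,"tx":24.5,"ty":24.7,"tz":10.5,"wx":0,"wy":0,"wz":0},{"fingers":105,"tx":24.5,"ty":24.7,"tz":10.5,"wx":0,"wy":0,"wz":0},{"fingers":105,"tx":24.5,"ty":24.7,"tz":10.5,"wx":0,"wy":0,"wz":0},{"fingers":105,"tx":0,"ty":0,"tz":0,"wx":0,"wy":0,"wz":0},{"fingers":105,"tx":0,"ty":0,"tz":0,"wx":0,"wy":0,"wz":0},{"fingers":105,"tx":0,"ty":0,"tz":0,"wx":0,"wy":0,"wz":0}]' 20; python3 -c "
from h import *
p=disc();go(608,-118,25)
cv2.imwrite('pics/w6.png',p[:,:,::-1])"
```

```text
clock: 20.5
eef_pos: [0.6071, -0.1171, 0.1806]
tool_rot: [-3.141, -0.001, 0.002]
ft_force: [0.2, 0.5, 1.4]
gripper_width: 0.593
gripper_force: 0.0
[608. 387.] world [ 370.5 -447.5] dia 31.8 rms 1.4 tool [-237.   330.4  145.3]
[115. 315.] world [464.3  91.6] dia 30.1 rms 1.84 tool [-142.7 -208.6  145.4]
[575. 259.] world [ 535.3 -361.4] dia 30.0 rms 0.73 tool [-72.  244.4 145.2]
[316. 185.] world [ 606.8 -115.4] dia 27.7 rms 0.31 tool [ -0.4  -1.6 145.3]
[526. 167.] world [ 623.7 -295.4] dia 28.8 rms 0.59 tool [ 16.4 178.5 145.2]
eef [ 607.26 -116.98  181.26] rot [-3.1413e+00 -1.1000e-03  7.0000e-04] F [-0.2  0.9 -0.5] w 50.0 shift [  0.81   1.06 156.26]
```

View pics/w6.png

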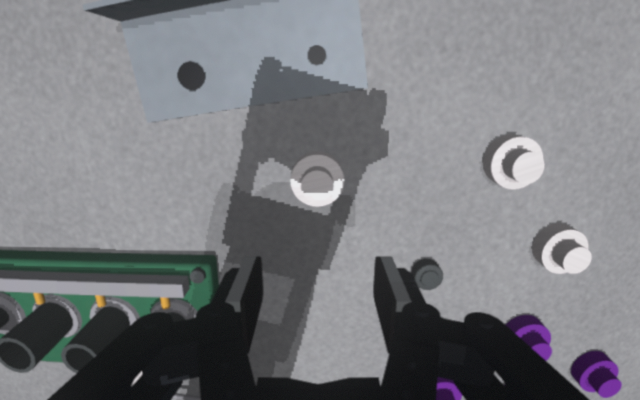

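The cap lies at about (316,185), clear of the bracket. Gripping it.

```bash
python3 -m handwheel '[{"fingers":105,"tx":0,"ty":-0.9,"tz":40,"wx":0,"wy":0,"wz":0},{"fingers":105,"tx":0,"ty":0,"tz":40,"wx":0,"wy":0,"wz":0},{"fingers":105,"tx":0,"ty":0,"tz":40,"wx":0,"wy":0,"wz":0},{"fingers":105,"tx":0,"ty":0,"tz":20,"wx":0,"wy":0,"wz":0},{"fingers":105,"tx":0,"ty":0,"tz":12,"wx":0,"wy":0,"wz":0},{"fingers":105,"tx":0,"ty":0,"tz":4,"wx":0,"wy":0,"wz":0},{"fingers":105,"tx":0,"ty":0,"tz":0,"wx":0,"wy":0,"wz":0},{"fingers":105,"tx":0,"ty":0,"tz":0,"wx":0,"wy":0,"wz":0}]' 20; python3 -c "
from h import *
go(606.8,-116.1,25)"
```

```text
clock: 21.35
eef_pos: [0.6093, -0.1172, 0.0274]
tool_rot: [3.141, 0.0, 0.005]
ft_force: [-0.1, -0.1, 0.4]
gripper_width: 0.59
gripper_force: 0.0
eef [ 609.27 -117.16   27.37] rot [3.1407e+00 2.0000e-04 5.1000e-03] F [-0.1 -0.1  0.4] w 50.1 shift [-2.48 -1.06  2.36]
```

```bash
python3 -m handwheel '[{"fingers":105,"tx":-2.4,"ty":-1,"tz":2.5,"wx":0,"wy":0,"wz":0},{"fingers":105,"tx":0,"ty":0,"tz":0,"wx":0,"wy":0,"wz":0},{"fingers":255,"tx":0,"ty":0,"tz":0,"wx":0,"wy":0,"wz":0},{"fingers":255,"tx":0,"ty":0,"tz":0,"wx":0,"wy":0,"wz":0},{"fingers":255,"tx":0,"ty":0,"tz":0,"wx":0,"wy":0,"wz":0},{"fingers":255,"tx":0,"ty":0,"tz":0,"wx":0,"wy":0,"wz":0},{"fingers":255,"tx":0,"ty":0,"tz":0,"wx":0,"wy":0,"wz":0}]' 20; python3 -c "
from h import *
e=robot.observe()['eef_pos']*1000
ox=e[0]-606.8; print('ox',ox);go(462.2+ox,94.3,130)"
```

```text
clock: 22.05
eef_pos: [0.6058, -0.1161, 0.0233]
tool_rot: [3.141, -0.0, 0.001]
ft_force: [-1.0, 0.7, 3.3]
gripper_width: 0.319
gripper_force: 20.0
ox -1.0193467251316406
eef [ 605.78 -116.06   23.26] rot [ 3.1414e+00 -1.0000e-04  7.0000e-04] F [-1.   0.7  3.3] w 27.1 shift [-144.57 -210.33 -106.85]
```

```bash
python3 -m handwheel '[{"fingers":255,"tx":0,"ty":0,"tz":-25,"wx":0,"wy":0,"wz":0},{"fingers":255,"tx":0,"ty":0,"tz":-40,"wx":0,"wy":0,"wz":0},{"fingers":255,"tx":0,"ty":0,"tz":-40,"wx":0,"wy":0,"wz":0},{"fingers":255,"tx":-24.1,"ty":-35,"tz":0,"wx":0,"wy":0,"wz":0},{"fingers":255,"tx":-24.1,"ty":-35,"tz":0,"wx":0,"wy":0,"wz":0},{"fingers":255,"tx":-24.1,"ty":-35,"tz":0,"wx":0,"wy":0,"wz":0},{"fingers":255,"tx":-24.1,"ty":-35,"tz":0,"wx":0,"wy":0,"wz":0},{"fingers":255,"tx":-24.1,"ty":-35,"tz":0,"wx":0,"wy":0,"wz":0},{"fingers":255,"tx":-24.1,"ty":-35,"tz":0,"wx":0,"wy":0,"wz":0},{"fingers":255,"tx":0,"ty":0,"tz":0,"wx":0,"wy":0,"wz":0},{"fingers":255,"tx":0,"ty":0,"tz":0,"wx":0,"wy":0,"wz":0},{"fingers":255,"tx":0,"ty":0,"tz":0,"wx":0,"wy":0,"wz":0}]'; python3 -c "
from h import *
go(461.2,94.3,109.3)"
```

```text
clock: 23.25
eef_pos: [0.4614, 0.0936, 0.1278]
tool_rot: [3.141, -0.001, 0.001]
ft_force: [0.4, 0.0, 0.6]
gripper_width: 0.313
gripper_force: 19.9
eef [461.4   93.62 127.83] rot [ 3.1413e+00 -8.0000e-04  6.0000e-04] F [0.4 0.  0.6] w 26.6 shift [-0.2  -0.68 18.53]
```

```bash
python3 -m handwheel '[{"fingers":255,"tx":0,"ty":-0.6,"tz":10,"wx":0,"wy":0,"wz":0},{"fingers":255,"tx":0,"ty":0,"tz":8.5,"wx":0,"wy":0,"wz":0},{"fingers":255,"tx":0,"ty":0,"tz":2,"wx":0,"wy":0,"wz":0},{"fingers":255,"tx":0,"ty":0,"tz":2,"wx":0,"wy":0,"wz":0},{"fingers":255,"tx":-0.5,"ty":0,"tz":0,"wx":0,"wy":0,"wz":0},{"fingers":255,"tx":-0.5,"ty":0,"tz":0,"wx":0,"wy":0,"wz":0},{"fingers":255,"tx":0,"ty":0,"tz":0,"wx":0,"wy":0,"wz":0}]'; python3 -c "
from h import *
go(461.2,94.3,115)"
```

```text
clock: 23.95
eef_pos: [0.4601, 0.0945, 0.1056]
tool_rot: [3.141, 0.0, 0.001]
ft_force: [0.1, -0.8, -1.1]
gripper_width: 0.312
gripper_force: 19.9
eef [460.11  94.55 105.56] rot [3.1412e+00 1.0000e-04 1.0000e-03] F [ 0.1 -0.8 -1.1] w 26.6 shift [ 1.09  0.25 -9.44]
```

It sinks here too. Lower home, verify, release.

```bash
python3 -m handwheel '[{"fingers":255,"tx":0.6,"ty":0.2,"tz":4,"wx":0,"wy":0,"wz":0},{"fingers":255,"tx":0,"ty":0,"tz":4,"wx":0,"wy":0,"wz":0},{"fingers":255,"tx":0,"ty":0,"tz":3,"wx":0,"wy":0,"wz":0},{"fingers":255,"tx":0,"ty":0,"tz":2,"wx":0,"wy":0,"wz":0},{"fingers":255,"tx":0,"ty":0,"tz":0,"wx":0,"wy":0,"wz":0}]'; python3 -c "
from h import *
go(461.2,94.3,94.3)"
```

```text
clock: 24.45
eef_pos: [0.4605, 0.0946, 0.0941]
tool_rot: [3.141, 0.0, -0.002]
ft_force: [-7.5, -0.3, 12.5]
gripper_width: 0.317
gripper_force: 21.0
eef [460.52  94.55  94.12] rot [ 3.1414e+00  3.0000e-04 -2.5000e-03] F [-7.5 -0.3 12.5] w 27.0 shift [ 0.68  0.25 -0.18]
```

```bash
python3 -m handwheel '[{"fingers":105,"tx":0,"ty":0,"tz":0,"wx":0,"wy":0,"wz":0},{"fingers":105,"tx":0,"ty":0,"tz":0,"wx":0,"wy":0,"wz":0},{"fingers":105,"tx":0,"ty":0,"tz":0,"wx":0,"wy":0,"wz":0},{"fingers":105,"tx":0,"ty":0,"tz":-30,"wx":0,"wy":0,"wz":0},{"fingers":105,"tx":0,"ty":0,"tz":-45,"wx":0,"wy":0,"wz":0},{"fingers":105,"tx":0,"ty":0,"tz":-45,"wx":0,"wy":0,"wz":0},{"fingers":105,"tx":0,"ty":0,"tz":-30,"wx":0,"wy":0,"wz":0},{"fingers":105,"tx":0,"ty":0,"tz":0,"wx":0,"wy":0,"wz":0},{"fingers":105,"tx":0,"ty":0,"tz":0,"wx":0,"wy":0,"wz":0}]'; python3 -c "
from h import *
disc(.107);print();go(535,-362,180)
p,d,c=shot('top'); h=cv2.cvtColor(p,cv2.COLOR_RGB2HSV)
m=(h[...,2]>150)&(h[...,1]<40); m[:150]=0; m[:, :310]=0; m[260:]=0
for q,s in blobs(m,100,600): print('cap',q.round(1),s[2:],plane(q,c,.022).round(4).tolist()[0])
"
```

```text
clock: 25.35
eef_pos: [0.4607, 0.0945, 0.2426]
tool_rot: [-3.141, 0.0, -0.002]
ft_force: [0.2, 0.7, -0.6]
gripper_width: 0.59
gripper_force: 0.0
[396. 189.] world [460.3  30.3] dia 28.1 rms 0.31 tool [  0.6  64.1 134.1]
[318. 187.] world [461.8  95.3] dia 27.8 rms 0.29 tool [  2.1  -0.9 134.1]
[166. 186.] world [463.3 221.9] dia 28.6 rms 0.41 tool [   3.6 -127.5  134. ]

eef [459.98  94.42 241.07] rot [ 3.1414e+00 -1.0000e-04 -2.7000e-03] F [-0.7 -0.7 -0.5] w 49.9 shift [ 75.16 456.41  61.  ]
cap [388.9 165. ] [ 19  24 210] [0.625, -0.3013, 0.022]
cap [407.8 190.9] [ 17  22 201] [0.5347, -0.3658, 0.022]
cap [473.5 202.5] [ 32  39 319] [0.4967, -0.5908, 0.022]
cap [393.2 205.7] [ 24  43 268] [0.4824, -0.3146, 0.022]
cap [422.6 251.8] [ 27  19 241] [0.3264, -0.4127, 0.022]
```

```bash
python3 -m handwheel '[{"fingers":105,"tx":16.4,"ty":39.1,"tz":6,"wx":0,"wy":0,"wz":0},{"fingers":105,"tx":16.4,"ty":39.1,"tz":6,"wx":0,"wy":0,"wz":0},{"fingers":105,"tx":16.4,"ty":39.1,"tz":6,"wx":0,"wy":0,"wz":0},{"fingers":105,"tx":16.4,"ty":39.1,"tz":6,"wx":0,"wy":0,"wz":0},{"fingers":105,"tx":16.4,"ty":39.1,"tz":6,"wx":0,"wy":0,"wz":0},{"fingers":105,"tx":16.4,"ty":39.1,"tz":6,"wx":0,"wy":0,"wz":0},{"fingers":105,"tx":16.4,"ty":39.1,"tz":6,"wx":0,"wy":0,"wz":0},{"fingers":105,"tx":16.4,"ty":39.1,"tz":6,"wx":0,"wy":0,"wz":0},{"fingers":105,"tx":16.4,"ty":39.1,"tz":6,"wx":0,"wy":0,"wz":0},{"fingers":105,"tx":16.4,"ty":39.1,"tz":6,"wx":0,"wy":0,"wz":0},{"fingers":105,"tx":0,"ty":0,"tz":0,"wx":0,"wy":0,"wz":0},{"fingers":105,"tx":0,"ty":0,"tz":0,"wx":0,"wy":0,"wz":0},{"fingers":105,"tx":0,"ty":0,"tz":0,"wx":0,"wy":0,"wz":0}]' 20; python3 -c "
from h import *
disc();go(624,-296,25)"
```

```text
clock: 26.75
eef_pos: [0.6237, -0.2954, 0.1808]
tool_rot: [-3.14, -0.001, 0.004]
ft_force: [-0.0, 0.5, -0.5]
gripper_width: 0.589
gripper_force: 0.0
[369. 367.] world [ 426.9 -348.8] dia 27.6 rms 0.98 tool [-196.9   53.5  145.8]
[319. 185.] world [ 623.6 -295.6] dia 27.8 rms 0.3 tool [ -0.2   0.5 145.6]
eef [ 623.98 -295.25  181.58] rot [-3.1407e+00 -1.4000e-03  1.9000e-03] F [ 0.2  0.4 -0.1] w 50.2 shift [  0.22   0.9  156.58]
```

```bash
python3 -m handwheel '[{"fingers":105,"tx":0,"ty":0.9,"tz":40,"wx":0,"wy":0,"wz":0},{"fingers":105,"tx":0,"ty":0,"tz":40,"wx":0,"wy":0,"wz":0},{"fingers":105,"tx":0,"ty":0,"tz":40,"wx":0,"wy":0,"wz":0},{"fingers":105,"tx":0,"ty":0,"tz":20,"wx":0,"wy":0,"wz":0},{"fingers":105,"tx":0,"ty":0,"tz":12,"wx":0,"wy":0,"wz":0},{"fingers":105,"tx":0,"ty":0,"tz":4,"wx":0,"wy":0,"wz":0},{"fingers":105,"tx":0,"ty":0,"tz":0,"wx":0,"wy":0,"wz":0},{"fingers":105,"tx":0,"ty":0,"tz":0,"wx":0,"wy":0,"wz":0}]' 20; python3 -c "
from h import *
go(623.6,-296.3,25)"
```

```text
clock: 27.6
eef_pos: [0.6258, -0.2979, 0.0286]
tool_rot: [3.14, 0.0, 0.005]
ft_force: [-0.0, -0.1, -0.4]
gripper_width: 0.59
gripper_force: 0.0
eef [ 625.78 -297.89   28.55] rot [3.1399e+00 4.0000e-04 4.7000e-03] F [-0.  -0.1 -0.4] w 50.1 shift [-2.19 -1.6   3.54]
```

```bash
python3 -m handwheel '[{"fingers":105,"tx":-1.8,"ty":-1.5,"tz":2.6,"wx":0,"wy":0,"wz":0},{"fingers":105,"tx":0,"ty":0,"tz":0,"wx":0,"wy":0,"wz":0},{"fingers":255,"tx":0,"ty":0,"tz":0,"wx":0,"wy":0,"wz":0},{"fingers":255,"tx":0,"ty":0,"tz":0,"wx":0,"wy":0,"wz":0},{"fingers":255,"tx":0,"ty":0,"tz":0,"wx":0,"wy":0,"wz":0},{"fingers":255,"tx":0,"ty":0,"tz":0,"wx":0,"wy":0,"wz":0},{"fingers":255,"tx":0,"ty":0,"tz":0,"wx":0,"wy":0,"wz":0}]' 20; python3 -c "
from h import *
e=robot.observe()['eef_pos']*1000
ox=e[0]-623.6; print('ox',ox);go(463+ox,158.2,150)"
```

```text
clock: 28.3
eef_pos: [0.623, -0.2961, 0.0242]
tool_rot: [3.141, -0.0, 0.001]
ft_force: [-1.4, 0.2, 3.3]
gripper_width: 0.311
gripper_force: 20.0
ox -0.6496098615214123
eef [ 622.95 -296.13   24.24] rot [ 3.1412e+00 -1.0000e-04  7.0000e-04] F [-1.4  0.2  3.3] w 26.4 shift [-160.56 -454.28 -126.  ]
```

```bash
python3 -m handwheel '[{"fingers":255,"tx":0,"ty":0,"tz":-30,"wx":0,"wy":0,"wz":0},{"fingers":255,"tx":0,"ty":0,"tz":-48,"wx":0,"wy":0,"wz":0},{"fingers":255,"tx":0,"ty":0,"tz":-48,"wx":0,"wy":0,"wz":0},{"fingers":255,"tx":-14.6,"ty":-41.3,"tz":0,"wx":0,"wy":0,"wz":0},{"fingers":255,"tx":-14.6,"ty":-41.3,"tz":0,"wx":0,"wy":0,"wz":0},{"fingers":255,"tx":-14.6,"ty":-41.3,"tz":0,"wx":0,"wy":0,"wz":0},{"fingers":255,"tx":-14.6,"ty":-41.3,"tz":0,"wx":0,"wy":0,"wz":0},{"fingers":255,"tx":-14.6,"ty":-41.3,"tz":0,"wx":0,"wy":0,"wz":0},{"fingers":255,"tx":-14.6,"ty":-41.3,"tz":0,"wx":0,"wy":0,"wz":0},{"fingers":255,"tx":-14.6,"ty":-41.3,"tz":0,"wx":0,"wy":0,"wz":0},{"fingers":255,"tx":-14.6,"ty":-41.3,"tz":0,"wx":0,"wy":0,"wz":0},{"fingers":255,"tx":-14.6,"ty":-41.3,"tz":0,"wx":0,"wy":0,"wz":0},{"fingers":255,"tx":-14.6,"ty":-41.3,"tz":0,"wx":0,"wy":0,"wz":0},{"fingers":255,"tx":-14.6,"ty":-41.3,"tz":0,"wx":0,"wy":0,"wz":0},{"fingers":255,"tx":0,"ty":0,"tz":20,"wx":0,"wy":0,"wz":0},{"fingers":255,"tx":0,"ty":0,"tz":0,"wx":0,"wy":0,"wz":0},{"fingers":255,"tx":0,"ty":0,"tz":0,"wx":0,"wy":0,"wz":0},{"fingers":255,"tx":0,"ty":0,"tz":0,"wx":0,"wy":0,"wz":0}]'; python3 -c "
from h import *
go(462.4,158.2,110.2)"
```

```text
clock: 30.1
eef_pos: [0.4627, 0.1578, 0.1302]
tool_rot: [-3.142, 0.002, -0.001]
ft_force: [0.8, -0.2, -0.7]
gripper_width: 0.311
gripper_force: 20.0
eef [462.7  157.76 130.23] rot [-3.1415e+00  2.2000e-03 -9.0000e-04] F [ 0.8 -0.2 -0.7] w 26.5 shift [-0.31 -0.44 20.03]
```

```bash
python3 -m handwheel '[{"fingers":255,"tx":0,"ty":-0.4,"tz":12,"wx":0,"wy":0,"wz":0},{"fingers":255,"tx":0,"ty":0,"tz":8,"wx":0,"wy":0,"wz":0},{"fingers":255,"tx":0,"ty":0,"tz":2,"wx":0,"wy":0,"wz":0},{"fingers":255,"tx":0,"ty":0,"tz":2,"wx":0,"wy":0,"wz":0},{"fingers":255,"tx":-0.5,"ty":0,"tz":0,"wx":0,"wy":0,"wz":0},{"fingers":255,"tx":-0.5,"ty":0,"tz":0,"wx":0,"wy":0,"wz":0},{"fingers":255,"tx":0,"ty":0,"tz":0,"wx":0,"wy":0,"wz":0}]'; python3 -c "
from h import *
go(462.4,158.2,116)"
```

```text
clock: 30.8
eef_pos: [0.4626, 0.1585, 0.1084]
tool_rot: [3.141, -0.001, 0.003]
ft_force: [-4.7, -2.8, 14.0]
gripper_width: 0.316
gripper_force: 21.9
eef [462.56 158.45 108.38] rot [ 3.1414e+00 -1.1000e-03  3.5000e-03] F [-4.7 -2.8 14. ] w 26.9 shift [-0.14  0.25 -7.62]
```

Blocked on the 40 mm tube. Trying the 31 mm one.

```bash
python3 -m handwheel '[{"fingers":255,"tx":0,"ty":0,"tz":-20,"wx":0,"wy":0,"wz":0},{"fingers":255,"tx":0,"ty":0,"tz":-22,"wx":0,"wy":0,"wz":0},{"fingers":255,"tx":0.4,"ty":-32,"tz":0,"wx":0,"wy":0,"wz":0},{"fingers":255,"tx":0.4,"ty":-32,"tz":0,"wx":0,"wy":0,"wz":0},{"fingers":255,"tx":0.4,"ty":-32,"tz":0,"wx":0,"wy":0,"wz":0},{"fingers":255,"tx":0.4,"ty":-32,"tz":0,"wx":0,"wy":0,"wz":0},{"fingers":255,"tx":0,"ty":0,"tz":20,"wx":0,"wy":0,"wz":0},{"fingers":255,"tx":0,"ty":0,"tz":10,"wx":0,"wy":0,"wz":0},{"fingers":255,"tx":0,"ty":0,"tz":0,"wx":0,"wy":0,"wz":0},{"fingers":255,"tx":0,"ty":0,"tz":0,"wx":0,"wy":0,"wz":0}]'; python3 -c "
from h import *
go(463.5,286,109.3)"
```

```text
clock: 31.8
eef_pos: [0.4625, 0.286, 0.1172]
tool_rot: [3.141, -0.002, -0.002]
ft_force: [0.4, 0.9, 0.2]
gripper_width: 0.317
gripper_force: 20.7
eef [462.54 286.   117.18] rot [ 3.141e+00 -1.700e-03 -1.900e-03] F [0.4 0.9 0.2] w 26.9 shift [ 0.97 -0.    7.88]
```

```bash
python3 -m handwheel '[{"fingers":255,"tx":0.9,"ty":0,"tz":4,"wx":0,"wy":0,"wz":0},{"fingers":255,"tx":0,"ty":0,"tz":4,"wx":0,"wy":0,"wz":0},{"fingers":255,"tx":0,"ty":0,"tz":2,"wx":0,"wy":0,"wz":0},{"fingers":255,"tx":0,"ty":0,"tz":2,"wx":0,"wy":0,"wz":0},{"fingers":255,"tx":-0.5,"ty":0,"tz":0,"wx":0,"wy":0,"wz":0},{"fingers":255,"tx":-0.5,"ty":0,"tz":0,"wx":0,"wy":0,"wz":0},{"fingers":255,"tx":0,"ty":0,"tz":0,"wx":0,"wy":0,"wz":0}]'; python3 -c "
from h import *
go(463.5,286,95.2)"
```

```text
clock: 32.5
eef_pos: [0.4627, 0.2867, 0.1058]
tool_rot: [3.141, 0.0, 0.001]
ft_force: [0.9, -0.5, -0.7]
gripper_width: 0.313
gripper_force: 20.7
eef [462.68 286.75 105.82] rot [3.1414e+00 1.0000e-04 5.0000e-04] F [ 0.9 -0.5 -0.7] w 26.6 shift [ 0.82  0.75 10.62]
```

It sinks. Lower home (TCP about 94 to 95), release, lift.

```bash
python3 -m handwheel '[{"fingers":255,"tx":0.5,"ty":0.4,"tz":4,"wx":0,"wy":0,"wz":0},{"fingers":255,"tx":0,"ty":0,"tz":4,"wx":0,"wy":0,"wz":0},{"fingers":255,"tx":0,"ty":0,"tz":3,"wx":0,"wy":0,"wz":0},{"fingers":255,"tx":0,"ty":0,"tz":2,"wx":0,"wy":0,"wz":0},{"fingers":255,"tx":0,"ty":0,"tz":0,"wx":0,"wy":0,"wz":0}]'; python3 -c "
from h import *
go(463.5,286,95.2)"
```

```text
clock: 33.0
eef_pos: [0.4631, 0.2864, 0.0945]
tool_rot: [3.141, 0.0, -0.002]
ft_force: [-5.4, -3.7, 10.7]
gripper_width: 0.313
gripper_force: 21.6
eef [463.1  286.38  94.47] rot [ 3.1409e+00  2.0000e-04 -1.7000e-03] F [-5.4 -3.7 10.7] w 26.6 shift [ 0.4   0.38 -0.73]
```

```bash
python3 -m handwheel '[{"fingers":105,"tx":0,"ty":0,"tz":0,"wx":0,"wy":0,"wz":0},{"fingers":105,"tx":0,"ty":0,"tz":0,"wx":0,"wy":0,"wz":0},{"fingers":105,"tx":0,"ty":0,"tz":0,"wx":0,"wy":0,"wz":0},{"fingers":105,"tx":0,"ty":0,"tz":-30,"wx":0,"wy":0,"wz":0},{"fingers":105,"tx":0,"ty":0,"tz":-45,"wx":0,"wy":0,"wz":0},{"fingers":105,"tx":0,"ty":0,"tz":-45,"wx":0,"wy":0,"wz":0},{"fingers":105,"tx":0,"ty":0,"tz":-30,"wx":0,"wy":0,"wz":0},{"fingers":105,"tx":0,"ty":0,"tz":0,"wx":0,"wy":0,"wz":0},{"fingers":105,"tx":0,"ty":0,"tz":0,"wx":0,"wy":0,"wz":0}]'; python3 -c "
from h import *
disc(.107);print();go(535,-362,180)
p,d,c=shot('top'); h=cv2.cvtColor(p,cv2.COLOR_RGB2HSV)
m=(h[...,2]>190)&(h[...,1]<40); m[:150]=0; m[:, :310]=0; m[260:]=0
for q,s in blobs(m,40,600): print('cap',q.round(1),s[2:],plane(q,c,.022).round(4).tolist()[0])
"
```

```text
clock: 33.9
eef_pos: [0.4633, 0.2865, 0.2431]
tool_rot: [-3.141, 0.0, -0.002]
ft_force: [-0.1, -0.8, -0.8]
gripper_width: 0.587
gripper_force: 0.0
[611. 192.] world [460.4  30.8] dia 29.8 rms 0.71 tool [ -2.  255.2 134.6]
[542. 190.] world [461.9  95.4] dia 28.9 rms 0.59 tool [ -0.5 190.6 134.6]
[395. 188.] world [463.3 222.7] dia 28.3 rms 0.34 tool [  0.9  63.3 134.5]
[318. 188.] world [464.  286.9] dia 27.8 rms 0.34 tool [  1.6  -0.9 134.4]

eef [462.64 286.13 241.44] rot [ 3.1408e+00 -2.0000e-04 -2.5000e-03] F [-0.6 -0.2 -0.3] w 50.0 shift [ 72.52 648.07  61.82]
cap [407.2 190.8] [ 13  13 127] [0.535, -0.3637, 0.022]
```

```bash
python3 -m handwheel '[{"fingers":105,"tx":4.8,"ty":43.2,"tz":4,"wx":0,"wy":0,"wz":0},{"fingers":105,"tx":4.8,"ty":43.2,"tz":4,"wx":0,"wy":0,"wz":0},{"fingers":105,"tx":4.8,"ty":43.2,"tz":4,"wx":0,"wy":0,"wz":0},{"fingers":105,"tx":4.8,"ty":43.2,"tz":4,"wx":0,"wy":0,"wz":0},{"fingers":105,"tx":4.8,"ty":43.2,"tz":4,"wx":0,"wy":0,"wz":0},{"fingers":105,"tx":4.8,"ty":43.2,"tz":4,"wx":0,"wy":0,"wz":0},{"fingers":105,"tx":4.8,"ty":43.2,"tz":4,"wx":0,"wy":0,"wz":0},{"fingers":105,"tx":4.8,"ty":43.2,"tz":4,"wx":0,"wy":0,"wz":0},{"fingers":105,"tx":4.8,"ty":43.2,"tz":4,"wx":0,"wy":0,"wz":0},{"fingers":105,"tx":4.8,"ty":43.2,"tz":4,"wx":0,"wy":0,"wz":0},{"fingers":105,"tx":4.8,"ty":43.2,"tz":4,"wx":0,"wy":0,"wz":0},{"fingers":105,"tx":4.8,"ty":43.2,"tz":4,"wx":0,"wy":0,"wz":0},{"fingers":105,"tx":4.8,"ty":43.2,"tz":4,"wx":0,"wy":0,"wz":0},{"fingers":105,"tx":4.8,"ty":43.2,"tz":4,"wx":0,"wy":0,"wz":0},{"fingers":105,"tx":4.8,"ty":43.2,"tz":4,"wx":0,"wy":0,"wz":0},{"fingers":105,"tx":0,"ty":0,"tz":0,"wx":0,"wy":0,"wz":0},{"fingers":105,"tx":0,"ty":0,"tz":0,"wx":0,"wy":0,"wz":0},{"fingers":105,"tx":0,"ty":0,"tz":0,"wx":0,"wy":0,"wz":0}]' 20; python3 -c "
from h import *
disc();go(534.6,-362,25)"
```

```text
clock: 35.8
eef_pos: [0.5345, -0.3604, 0.1812]
tool_rot: [-3.14, -0.001, 0.003]
ft_force: [0.8, 0.0, 0.0]
gripper_width: 0.586
gripper_force: 0.0
[306. 295.] world [ 425.2 -348.5] dia 28.4 rms 0.52 tool [-109.4  -11.6  145.9]
[321. 184.] world [ 534.7 -361.8] dia 27.7 rms 0.32 tool [1.000e-01 1.800e+00 1.458e+02]
eef [ 534.8  -360.18  181.77] rot [-3.1403e+00 -1.6000e-03  2.0000e-03] F [-0.4 -0.7  0.1] w 50.1 shift [ -0.     2.02 156.77]
```

```bash
python3 -m handwheel '[{"fingers":105,"tx":-1,"ty":1.2,"tz":40,"wx":0,"wy":0,"wz":0},{"fingers":105,"tx":0,"ty":0,"tz":40,"wx":0,"wy":0,"wz":0},{"fingers":105,"tx":0,"ty":0,"tz":40,"wx":0,"wy":0,"wz":0},{"fingers":105,"tx":0,"ty":0,"tz":20,"wx":0,"wy":0,"wz":0},{"fingers":105,"tx":0,"ty":0,"tz":12,"wx":0,"wy":0,"wz":0},{"fingers":105,"tx":0,"ty":0,"tz":4,"wx":0,"wy":0,"wz":0},{"fingers":105,"tx":0,"ty":0,"tz":0,"wx":0,"wy":0,"wz":0},{"fingers":105,"tx":0,"ty":0,"tz":0,"wx":0,"wy":0,"wz":0}]' 20; python3 -c "
from h import *
go(534.7,-362.4,25)"
```

```text
clock: 36.65
eef_pos: [0.5353, -0.3634, 0.0287]
tool_rot: [3.14, 0.001, 0.004]
ft_force: [0.1, 0.4, 0.6]
gripper_width: 0.59
gripper_force: 0.0
eef [ 535.26 -363.41   28.7 ] rot [3.1396e+00 5.0000e-04 3.9000e-03] F [0.1 0.4 0.6] w 50.2 shift [-0.57 -1.02  3.7 ]
```

```bash
python3 -m handwheel '[{"fingers":105,"tx":-0.6,"ty":-1,"tz":2.6,"wx":0,"wy":0,"wz":0},{"fingers":105,"tx":0,"ty":0,"tz":0,"wx":0,"wy":0,"wz":0},{"fingers":255,"tx":0,"ty":0,"tz":0,"wx":0,"wy":0,"wz":0},{"fingers":255,"tx":0,"ty":0,"tz":0,"wx":0,"wy":0,"wz":0},{"fingers":255,"tx":0,"ty":0,"tz":0,"wx":0,"wy":0,"wz":0},{"fingers":255,"tx":0,"ty":0,"tz":0,"wx":0,"wy":0,"wz":0},{"fingers":255,"tx":0,"ty":0,"tz":0,"wx":0,"wy":0,"wz":0}]' 20; python3 -c "
from h import *
e=robot.observe()['eef_pos']*1000
ox=e[0]-534.7; print('ox',ox);go(462.8+ox,158.2,150)"
```

```text
clock: 37.35
eef_pos: [0.5337, -0.362, 0.0246]
tool_rot: [3.141, -0.0, 0.001]
ft_force: [-0.9, 1.1, 4.2]
gripper_width: 0.315
gripper_force: 19.9
ox -0.9938749360845804
eef [ 533.71 -362.     24.61] rot [ 3.1413e+00 -1.0000e-04  5.0000e-04] F [-0.9  1.1  4.2] w 26.8 shift [ -71.88 -520.16 -125.59]
```

```bash
python3 -m handwheel '[{"fingers":255,"tx":0,"ty":0,"tz":-30,"wx":0,"wy":0,"wz":0},{"fingers":255,"tx":0,"ty":0,"tz":-48,"wx":0,"wy":0,"wz":0},{"fingers":255,"tx":0,"ty":0,"tz":-48,"wx":0,"wy":0,"wz":0},{"fingers":255,"tx":-6,"ty":-43.3,"tz":0,"wx":0,"wy":0,"wz":0},{"fingers":255,"tx":-6,"ty":-43.3,"tz":0,"wx":0,"wy":0,"wz":0},{"fingers":255,"tx":-6,"ty":-43.3,"tz":0,"wx":0,"wy":0,"wz":0},{"fingers":255,"tx":-6,"ty":-43.3,"tz":0,"wx":0,"wy":0,"wz":0},{"fingers":255,"tx":-6,"ty":-43.3,"tz":0,"wx":0,"wy":0,"wz":0},{"fingers":255,"tx":-6,"ty":-43.3,"tz":0,"wx":0,"wy":0,"wz":0},{"fingers":255,"tx":-6,"ty":-43.3,"tz":0,"wx":0,"wy":0,"wz":0},{"fingers":255,"tx":-6,"ty":-43.3,"tz":0,"wx":0,"wy":0,"wz":0},{"fingers":255,"tx":-6,"ty":-43.3,"tz":0,"wx":0,"wy":0,"wz":0},{"fingers":255,"tx":-6,"ty":-43.3,"tz":0,"wx":0,"wy":0,"wz":0},{"fingers":255,"tx":-6,"ty":-43.3,"tz":0,"wx":0,"wy":0,"wz":0},{"fingers":255,"tx":-6,"ty":-43.3,"tz":0,"wx":0,"wy":0,"wz":0},{"fingers":255,"tx":0,"ty":0,"tz":20,"wx":0,"wy":0,"wz":0},{"fingers":255,"tx":0,"ty":0,"tz":0,"wx":0,"wy":0,"wz":0},{"fingers":255,"tx":0,"ty":0,"tz":0,"wx":0,"wy":0,"wz":0},{"fingers":255,"tx":0,"ty":0,"tz":0,"wx":0,"wy":0,"wz":0}]'; python3 -c "
from h import *
go(461.8,158.3,110.6)"
```

```text
clock: 39.25
eef_pos: [0.462, 0.1571, 0.1306]
tool_rot: [-3.142, 0.002, -0.001]
ft_force: [-0.7, -0.1, -0.9]
gripper_width: 0.315
gripper_force: 20.1
eef [461.97 157.12 130.58] rot [-3.1415e+00  2.2000e-03 -9.0000e-04] F [-0.7 -0.1 -0.9] w 26.8 shift [-0.19 -1.18 19.98]
```

```bash
python3 -m handwheel '[{"fingers":255,"tx":0,"ty":-1,"tz":12,"wx":0,"wy":0,"wz":0},{"fingers":255,"tx":0,"ty":0,"tz":8,"wx":0,"wy":0,"wz":0},{"fingers":255,"tx":0,"ty":0,"tz":2,"wx":0,"wy":0,"wz":0},{"fingers":255,"tx":0,"ty":0,"tz":2,"wx":0,"wy":0,"wz":0},{"fingers":255,"tx":-0.5,"ty":0,"tz":0,"wx":0,"wy":0,"wz":0},{"fingers":255,"tx":0,"ty":0,"tz":0,"wx":0,"wy":0,"wz":0}]'; python3 -c "
from h import *
go(461.8,158.3,95.6)"
```

```text
clock: 39.85
eef_pos: [0.4611, 0.1586, 0.1061]
tool_rot: [3.141, 0.0, 0.0]
ft_force: [0.2, -0.4, -0.9]
gripper_width: 0.317
gripper_force: 20.0
eef [461.08 158.56 106.13] rot [3.1411e+00 1.0000e-04 2.0000e-04] F [ 0.2 -0.4 -0.9] w 27.0 shift [ 0.71  0.25 10.53]
```

```bash
python3 -m handwheel '[{"fingers":255,"tx":0.4,"ty":0.2,"tz":4,"wx":0,"wy":0,"wz":0},{"fingers":255,"tx":0,"ty":0,"tz":4,"wx":0,"wy":0,"wz":0},{"fingers":255,"tx":0,"ty":0,"tz":3,"wx":0,"wy":0,"wz":0},{"fingers":255,"tx":0,"ty":0,"tz":2,"wx":0,"wy":0,"wz":0},{"fingers":255,"tx":0,"ty":0,"tz":0,"wx":0,"wy":0,"wz":0}]'; python3 -c "
from h import *
go(461.8,158.3,95.6)"
```

```text
clock: 40.35
eef_pos: [0.4616, 0.1586, 0.0955]
tool_rot: [3.141, 0.0, -0.002]
ft_force: [-7.5, -3.2, 14.0]
gripper_width: 0.312
gripper_force: 21.2
eef [461.64 158.59  95.46] rot [ 3.1411e+00  2.0000e-04 -1.6000e-03] F [-7.5 -3.2 14. ] w 26.5 shift [ 0.16  0.29 -0.14]
```

```bash
python3 -m handwheel '[{"fingers":105,"tx":0,"ty":0,"tz":0,"wx":0,"wy":0,"wz":0},{"fingers":105,"tx":0,"ty":0,"tz":0,"wx":0,"wy":0,"wz":0},{"fingers":105,"tx":0,"ty":0,"tz":0,"wx":0,"wy":0,"wz":0},{"fingers":105,"tx":0,"ty":0,"tz":-30,"wx":0,"wy":0,"wz":0},{"fingers":105,"tx":0,"ty":0,"tz":-45,"wx":0,"wy":0,"wz":0},{"fingers":105,"tx":0,"ty":0,"tz":-45,"wx":0,"wy":0,"wz":0},{"fingers":105,"tx":0,"ty":0,"tz":-30,"wx":0,"wy":0,"wz":0},{"fingers":105,"tx":0,"ty":0,"tz":0,"wx":0,"wy":0,"wz":0},{"fingers":105,"tx":0,"ty":0,"tz":0,"wx":0,"wy":0,"wz":0}]'; python3 -c "
from h import *
p=disc(.107);print();go(400,347,220)
cv2.imwrite('pics/w7.png',p[:,:,::-1])
p,d,c=shot('wrist'); P=cloud(d,c); b=(p.max(2)<60)&(P[...,2]>.14)&(P[...,1]>.3)&(P[...,0]>.35)
print(P[b][:,:].mean(0),P[b].max(0),b.sum())
"
```

```text
clock: 41.25
eef_pos: [0.4616, 0.1587, 0.2434]
tool_rot: [-3.141, 0.0, -0.002]
ft_force: [-0.9, 0.4, -1.2]
gripper_width: 0.589
gripper_force: 0.0
[471. 189.] world [460.4  30.5] dia 28.7 rms 0.41 tool [ -0.2 128.  134.9]
[395. 188.] world [461.8  95.2] dia 28.2 rms 0.31 tool [  1.2  63.3 134.8]
[318. 187.] world [462.7 159.3] dia 27.8 rms 0.31 tool [  2.1  -0.8 134.8]
[242. 186.] world [463.3 222.3] dia 27.8 rms 0.39 tool [  2.7 -63.8 134.8]
[166. 185.] world [464.1 286.2] dia 28.7 rms 0.34 tool [   3.5 -127.7  134.8]

eef [460.85 158.53 241.82] rot [ 3.1413e+00 -0.0000e+00 -2.9000e-03] F [ 0.5 -0.  -1.4] w 49.9 shift [ -60.81 -188.48   21.88]
[0.40770399 0.34197979 0.17756639] [0.4195213  0.35729328 0.18671096] 1542
```

View pics/w7.png

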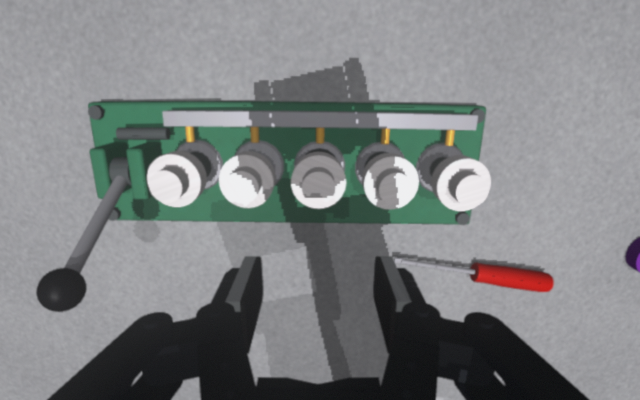

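All five caps sit level, with boss tops at z≈107 mm in a row at v≈187, and the knob is at (62,288). Now the lever: close the fingers and go behind the knob.

```bash
python3 -m handwheel '[{"fingers":255,"tx":-16,"ty":-31.5,"tz":0,"wx":0,"wy":0,"wz":0},{"fingers":255,"tx":-16,"ty":-31.5,"tz":0,"wx":0,"wy":0,"wz":0},{"fingers":255,"tx":-16,"ty":-31.5,"tz":0,"wx":0,"wy":0,"wz":0},{"fingers":255,"tx":-16,"ty":-31.5,"tz":0,"wx":0,"wy":0,"wz":0},{"fingers":255,"tx":-16,"ty":-31.5,"tz":0,"wx":0,"wy":0,"wz":0},{"fingers":255,"tx":-16,"ty":-31.5,"tz":0,"wx":0,"wy":0,"wz":0},{"fingers":255,"tx":0,"ty":0,"tz":0,"wx":0,"wy":0,"wz":0},{"fingers":255,"tx":0,"ty":0,"tz":30,"wx":0,"wy":0,"wz":0},{"fingers":255,"tx":0,"ty":0,"tz":40,"wx":0,"wy":0,"wz":0},{"fingers":255,"tx":0,"ty":0,"tz":22,"wx":0,"wy":0,"wz":0},{"fingers":255,"tx":0,"ty":0,"tz":0,"wx":0,"wy":0,"wz":0},{"fingers":255,"tx":0,"ty":0,"tz":0,"wx":0,"wy":0,"wz":0}]' 20; python3 -c "
from h import *
go(370,347.5,152)
shot('wrist','w8.png')"
```

```text
clock: 42.55
eef_pos: [0.3653, 0.3468, 0.1503]
tool_rot: [3.14, -0.001, -0.003]
ft_force: [0.8, 0.6, 0.9]
gripper_width: -0.005
gripper_force: 0.0
eef [365.28 346.77 150.26] rot [ 3.1401e+00 -1.1000e-03 -2.8000e-03] F [0.8 0.6 0.9] w -0.4 shift [ 4.72 -0.73 -1.75]
```

View pics/w8.png

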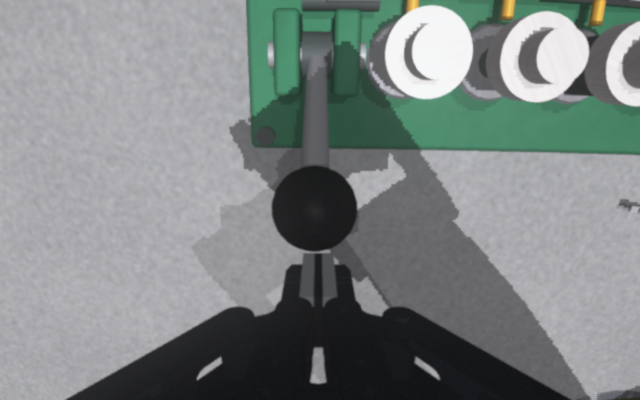

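The closed fingers at (317,265) stand right behind the knob at (314,208). Pushing.

```bash
python3 -m handwheel '[{"fingers":255,"tx":10,"ty":0,"tz":0,"wx":0,"wy":0,"wz":0},{"fingers":255,"tx":10,"ty":0,"tz":0,"wx":0,"wy":0,"wz":0},{"fingers":255,"tx":15,"ty":0,"tz":0,"wx":0,"wy":0,"wz":0},{"fingers":255,"tx":15,"ty":0,"tz":0,"wx":0,"wy":0,"wz":0},{"fingers":255,"tx":15,"ty":0,"tz":0,"wx":0,"wy":0,"wz":0},{"fingers":255,"tx":15,"ty":0,"tz":0,"wx":0,"wy":0,"wz":0},{"fingers":255,"tx":15,"ty":0,"tz":0,"wx":0,"wy":0,"wz":0},{"fingers":255,"tx":15,"ty":0,"tz":0,"wx":0,"wy":0,"wz":0},{"fingers":255,"tx":10,"ty":0,"tz":0,"wx":0,"wy":0,"wz":0},{"fingers":255,"tx":5,"ty":0,"tz":0,"wx":0,"wy":0,"wz":0},{"fingers":255,"tx":0,"ty":0,"tz":0,"wx":0,"wy":0,"wz":0},{"fingers":255,"tx":0,"ty":0,"tz":0,"wx":0,"wy":0,"wz":0}]' 20; python3 -c "
from h import *
go(505,347.5,150)"
```

```text
clock: 43.8
eef_pos: [0.489, 0.3469, 0.1484]
tool_rot: [3.139, -0.0, -0.009]
ft_force: [-7.3, 0.4, -3.6]
gripper_width: 0.001
gripper_force: 3.1
eef [489.05 346.88 148.41] rot [ 3.1393e+00 -5.0000e-04 -9.3000e-03] F [-7.3  0.4 -3.6] w 0.1 shift [15.94 -0.62 -1.68]
```

```bash
python3 -m handwheel '[{"fingers":255,"tx":4,"ty":0,"tz":0,"wx":0,"wy":0,"wz":0},{"fingers":255,"tx":4,"ty":0,"tz":0,"wx":0,"wy":0,"wz":0},{"fingers":255,"tx":3,"ty":0,"tz":0,"wx":0,"wy":0,"wz":0},{"fingers":255,"tx":0,"ty":0,"tz":0,"wx":0,"wy":0,"wz":0},{"fingers":255,"tx":0,"ty":0,"tz":0,"wx":0,"wy":0,"wz":0}]' 20; python3 -c "
from h import *
go(505,347.5,150)
shot('scene','s2.png')"
```

```text
clock: 44.3
eef_pos: [0.4995, 0.3467, 0.1483]
tool_rot: [3.139, -0.0, -0.011]
ft_force: [-7.7, -0.3, -2.1]
gripper_width: -0.002
gripper_force: 3.4
eef [499.53 346.71 148.28] rot [ 3.1388e+00 -2.0000e-04 -1.0800e-02] F [-7.7 -0.3 -2.1] w -0.2 shift [ 5.46 -0.79 -1.76]
```

```bash
python3 -m handwheel '[{"fingers":255,"tx":3,"ty":0,"tz":0,"wx":0,"wy":0,"wz":0},{"fingers":255,"tx":3,"ty":0,"tz":0,"wx":0,"wy":0,"wz":0},{"fingers":255,"tx":0,"ty":0,"tz":0,"wx":0,"wy":0,"wz":0},{"fingers":255,"tx":0,"ty":0,"tz":0,"wx":0,"wy":0,"wz":0}]' 20; python3 -c "
from h import *
go(505,347.5,150)"
```

```text
clock: 44.75
eef_pos: [0.5012, 0.3467, 0.1478]
tool_rot: [3.137, 0.001, -0.028]
ft_force: [-21.1, -1.9, 5.0]
gripper_width: 0.002
gripper_force: 10.8
eef [501.2  346.72 147.76] rot [ 3.1369e+00  5.0000e-04 -2.7600e-02] F [-21.1  -1.9   5. ] w 0.2 shift [ 3.76 -0.77 -2.31]
```

The force jumped from 8 to 21 N with almost no travel, so the lever is at its stop. Ease it back.

```bash
python3 -m handwheel '[{"fingers":255,"tx":-8,"ty":0,"tz":0,"wx":0,"wy":0,"wz":0},{"fingers":255,"tx":-12,"ty":0,"tz":0,"wx":0,"wy":0,"wz":0},{"fingers":255,"tx":-14,"ty":0,"tz":0,"wx":0,"wy":0,"wz":0},{"fingers":255,"tx":-14,"ty":0,"tz":0,"wx":0,"wy":0,"wz":0},{"fingers":255,"tx":-14,"ty":0,"tz":0,"wx":0,"wy":0,"wz":0},{"fingers":255,"tx":-14,"ty":0,"tz":0,"wx":0,"wy":0,"wz":0},{"fingers":255,"tx":-14,"ty":0,"tz":0,"wx":0,"wy":0,"wz":0},{"fingers":255,"tx":-14,"ty":0,"tz":0,"wx":0,"wy":0,"wz":0},{"fingers":255,"tx":-14,"ty":0,"tz":0,"wx":0,"wy":0,"wz":0},{"fingers":255,"tx":-14,"ty":0,"tz":0,"wx":0,"wy":0,"wz":0},{"fingers":255,"tx":-14,"ty":0,"tz":0,"wx":0,"wy":0,"wz":0},{"fingers":255,"tx":0,"ty":0,"tz":-40,"wx":0,"wy":0,"wz":0},{"fingers":255,"tx":0,"ty":0,"tz":-40,"wx":0,"wy":0,"wz":0},{"fingers":255,"tx":0,"ty":0,"tz":-20,"wx":0,"wy":0,"wz":0},{"fingers":255,"tx":0,"ty":45,"tz":0,"wx":0,"wy":0,"wz":0},{"fingers":255,"tx":0,"ty":45,"tz":0,"wx":0,"wy":0,"wz":0},{"fingers":255,"tx":0,"ty":45,"tz":0,"wx":0,"wy":0,"wz":0},{"fingers":255,"tx":0,"ty":0,"tz":0,"wx":0,"wy":0,"wz":0},{"fingers":255,"tx":0,"ty":0,"tz":0,"wx":0,"wy":0,"wz":0},{"fingers":255,"tx":0,"ty":0,"tz":0,"wx":0,"wy":0,"wz":0}]' 20; python3 -c "
from h import *
p=disc(.107);go(0,0,0)
cv2.imwrite('pics/w9.png',p[:,:,::-1])"
```

```text
clock: 46.75
eef_pos: [0.3616, 0.2133, 0.2517]
tool_rot: [-3.141, -0.001, -0.002]
ft_force: [0.6, 0.9, -0.8]
gripper_width: 0.001
gripper_force: 0.0
[548.  67.] world [460.   30.7] dia 28.7 rms 0.49 tool [ 98.2 183.  144.5]
[470.  62.] world [461.7  95.3] dia 28.1 rms 0.45 tool [100.  118.4 144.5]
[389.  60.] world [462.6 159.1] dia 27.4 rms 0.3 tool [100.9  54.5 144.5]
[307.  58.] world [463.1 222.5] dia 27.1 rms 0.22 tool [101.5  -8.9 144.5]
[224.  58.] world [463.6 286.8] dia 27.8 rms 0.29 tool [102.2 -73.1 144.6]
eef [361.46 213.48 251.47] rot [-3.1412e+00 -2.0000e-03 -1.1000e-03] F [-0.2 -0.6 -0. ] w -0.3 shift [-361.91  213.13  251.12]
```

View pics/w9.png

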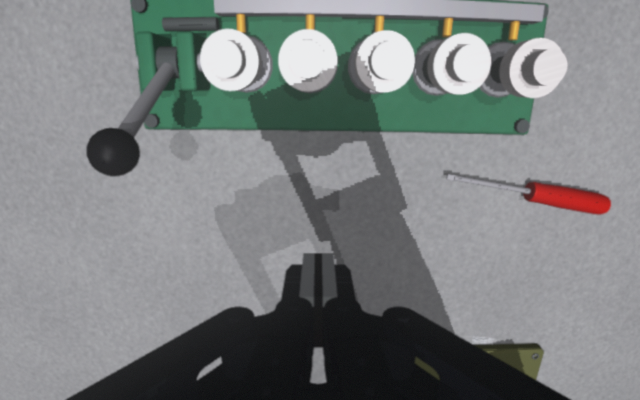

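All five caps are home in a row at v≈60, the lever knob is back at rest at (112,152), and the robot is clear.

```bash
python3 -c "
from h import *
print(workorder.sign_off())"
```

```text
the job is handed in; nothing more can be done
None
```

All five caps are level and fully home on their own tubes, the staking lever was swung to its stop and is back at rest, and the job is handed in at about 47 s on the robot clock; `sign_off` gave no verdict.

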